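# Pack and close an insulated meal canister

## Robot

A 6-joint arm with a two-finger parallel gripper is mounted at the origin on the work surface. World frame = base frame: x ahead of the robot, y to its left, z up, the work surface at z = 0. Lengths are in m, angles in rad, forces in N, time in s.
With the tool pointing down it reaches from about 0.4 to 0.825 m from the base axis. Payload 7 kg.
Tool frame: the origin (TCP) lies on the mounting face of the last link; the fingertips stand 178 mm ahead of it and the grasp point (between the pads) lies 159 mm ahead of it; z points along the fingers, y is the direction in which the jaws open and shut (so a half turn about z gives the same grasp; the last joint's range is limited). The gripper opens to 88 mm and grips with 3 to 60 N. Pads are 19 mm wide; open, the fingers measure 130 mm over their backs; the gripper's body (78 mm by 193 mm) begins 47 mm behind the grasp point.
Start: joints at [-0.932, 0.359, 0.012, 0, -1.224, -0.288], TCP at [0.232, -0.634, 0.405] pointing down, gripper open.
Joint ranges: [-3.07, 3.07], [-1.43, 2.12], [-1.02, 1.25], [-3.03, 1.67], [-3.05, -0], [-3.03, 3.03]. Speed limits (rad/s): [2.39, 2.39, 3.01, 3.14, 3.14, 3.14].

## Interface

Orientations are given as [roll, pitch, yaw] about the fixed x, y, z axes, in that order (R = Rz(yaw) Ry(pitch) Rx(roll)).
In Python, from station import * gives the robot as it stands.
- The arm moves only by the tool arm_command, never from a script. Its argument "targets" is a list of rows, each a list of 3 entries, a list of its own where there are three numbers: the turn, a rotation vector about the world's x, y, z in rad, then the shift along the world's x, y, z in mm, then the closure, from 0 (fully open) to 1 (shut). In form: [[[wx, wy, wz], [tx, ty, tz], fingers], ...]. A call has 1 to 8 rows; each row shifts and turns the commanded pose from where the row before left it; what a row does not reach is not made up. A row lasts 1/10 s, in which the tool goes at most 50 mm and 8.59 degrees, less where a joint would pass 70% of its speed; a pose out of reach is approached as far as the arm can. A call with a gripper value outside its range is refused whole. The fingers move at their own pace and stop on an object; "squeeze" is the grip in N (left out, the last holds). Time passes only in rows, so rows that do not move let the fingers close. It gives the time, the measured TCP pose, the force and the opening at its end, in the units of the state.
- get_state(): the state, without advancing time (a new reading comes with each control period).
- grab_frame(name): name is "scene" or "top" or "wrist"; returns (picture, depth): 420x560x3 uint8, red, green, blue; 420x560 float32, m along the optical axis (not along the pixel's ray), 0 where there is no reading.
- camera_params(name): a dict with "mtx" (3x3 intrinsics, pixels), "eye" and "orientation" of the camera in the world. Camera axes: x right, y down, z forward; pixel columns grow to the right and rows downward; lengths in m; the calibration is good to about 2 mm. A picture is of the moment at which its call begins: read the wrist's pose just before it. camera_params takes no time and is no camera call; for the wrist camera it gives the pose at the moment of the call.
- job_done(): hands the job in, once; it reports no verdict.
The state is a dict: "t": time; "q": joint angles; "qd": joint speeds; "joint_efforts": joint torques, N m; "eef_pos": TCP position; "ee_rot": TCP orientation; "force": force on the tool from outside, world axes, zero at the start; "moment": the same for the moment, N m; "width": finger opening in m.
Only numpy, scipy, OpenCV 4.12 (cv2) and the standard library are available. Lean on these libraries where they do the work, as an engineer would, in place of code of your own. Each camera call takes 0.05 s, during which the arm holds its last target.

## Task

Pack the meal canister: lower the lidded steel pot into the open lower shell, put the upper shell over it and turn that clockwise (seen from above) until it is home against its stop. Then carry the closed canister over to the free half of the crate and set it down gently, upright on the crate's floor; leave the canister that is already packed, the jar and the can as they are.

Things in the scene. Friction and masses are not known exactly. Their poses are not given: they have to be found in the camera images.
- lower_shell_mid (a point): Lower shell: open lower half of the canister, grey plastic, loose, upright on a rubber foot that grips well; 110 mm diameter, 86 mm tall. Point on its axis, 43 mm over its underside; z up. Bore 72 mm wide, inner floor 6 mm over the underside. A flat shoulder runs round it 72 mm over the underside. Small black ribs on its outside mark +x and -x. A half turn about z looks and works the same.
- neck_top (a point): Centre of the lower shell's neck rim, 43 mm above lower_shell_mid, same axes. The black neck is 81 mm wide and stands 14 mm over the shoulder. Two bayonet lugs on it, centred at +y and -y, each 36 degrees wide, reach 48 mm from the axis; their undersides are 7 mm over the shoulder. At the clockwise end of each (seen from above) a stop rib 8 degrees wide goes down to the shoulder.
- pot_mid (a point): Inner pot: closed steel pot, 67 mm diameter, 112 mm tall with its knob, loose, upright. Point on its axis, half-way up (56 mm over its underside). Its fixed lid's top is 28 mm above this point. Standing in the lower shell's bore (2.5 mm of play all round) this point is 19 mm above lower_shell_mid and the knob's top 32 mm above the neck's rim.
- pot_knob (a point): Middle of the round black knob on the pot's lid, to lift the pot by: 22 mm diameter, 28 mm tall, from 14 mm below this point (the lid's top) to 14 mm above it. 42 mm above pot_mid.
- upper_shell_mid (a point): Upper shell: grey plastic cap of the canister, 110 mm diameter, hollow, open below, loose, standing on its rim. Point on its axis, 45 mm over the rim; z up, x along the bar grip. Flat top 60 mm over the rim. Seated on the shoulder it is 74 mm above lower_shell_mid. Once locked, lifting it lifts the whole canister (162 mm tall, under 1 kg), after 2 mm of play. A half turn about z works the same.
- bar_grip (a point): Middle of the black bar grip on top of the upper shell, same axes as upper_shell_mid and 30 mm above it: 60 mm long (x), 16 mm wide (y), 30 mm tall, so the flat top it stands on is 15 mm below this point. Grip it across y, to lift and to turn.
- cap_rim (a point): Centre of the upper shell's rim. Inside the rim are two tabs at +y and -y, 36 degrees wide, 5 mm tall, to 44 mm from the axis. With x turned 40 to 130 degrees (best 60) counter-clockwise from the lower shell's x, it goes straight down over pot and neck (2 mm of play all round) to the shoulder. Turned clockwise, the tabs run under the lugs to the stops; home is when both x axes are in line.
- crate_free (a point): Middle of the floor of the free half of the green plastic delivery crate, on the floor's upper face (5 mm over the table). Fixed crate, 300 mm along this frame's x, 200 mm along y, 75 mm tall, walls 5 mm, one cross wall in the middle of its length. The free half is the one at -x, 142 by 190 mm inside; z up.
- packed_canister_mid (a point): Bystander: a canister of the same kind, already packed and closed, standing loose in the other (+x) half of the crate; 110 mm diameter, 162 mm tall. Point on its axis, half-way up. Leave it alone.
- jar_mid (a point): Bystander: glass jar of sauce with a steel cap, 76 mm diameter, 125 mm tall, on the table. Point on its axis, half-way up. Leave it alone.
- can_mid (a point): Bystander: food can, 74 mm diameter, 108 mm tall, on the table. Point on its axis, half-way up. Leave it alone.
There are look-alikes about, which are no part of the job. What is shaped like the part that bears upper_shell_mid but orange is not meant.

How it is judged:
By the outcome, as a careful person would: the job done as asked, in the order asked, and still so for the second after the job is handed in, with the robot touching nothing.
It also fails if it takes over 67 s, if anything falls off the work surface, if the arm or the gripper's body presses on something with over 40 N, if the wrist force passes 120 N, or if a joint passes its speed limit or range.

## Working session

There is one attempt and no reset: what is moved stays moved. The work goes in short steps, Python scripts to look and compute and a tool call to move; the robot and the scene stay as the last step left them, time stands still between calls to the robot, and variables do not carry over. Pictures are saved under pics/ and viewed, and the job is handed in when it is done.

Besides the shell and the picture viewer there is one more tool, called after "Emit:" as name(argument=value, ...), one argument or row to a line, values as JSON. arm_command: Moves the arm, as the interface text tells. Its arguments: {"type":"object","properties":{"targets":{"type":"array"},"squeeze":{"type":"number"}},"required":["targets"]}

```bash
ls; mkdir -p pics
python3 - <<'E'
from station import *
import cv2,numpy as np
s=get_state();print(s)
for n in("scene","top","wrist"):
    c=camera_params(n);p,d=grab_frame(n);print(n,c)
    cv2.imwrite(f"pics/{n}0.png",p[...,::-1]);np.savez(f"{n}0.npz",p=p,d=d,**c)
E
```

```text
pics
{'t': 0.0, 'q': array([-9.31903858e-01,  3.59382761e-01,  1.10521392e-02, -3.75852176e-04,
       -1.22407311e+00, -2.88124504e-01]), 'qd': array([ 0.00049777,  0.00144662,  0.00047414,  0.00106843, -0.00038955,
        0.00122265]), 'joint_efforts': array([ 2.26515564e-03, -5.82724142e+01,  2.93050933e+01,  6.99721009e+00,
        6.93308990e-03, -1.43171255e-04]), 'eef_pos': array([ 0.23189405, -0.63370709,  0.40371754]), 'ee_rot': array([ 3.13995110e+00, -1.18040759e-04, -2.79095260e+00]), 'force': array([-0.04867234, -0.51164731,  0.65029391]), 'moment': array([-0.02278538,  0.04922336,  0.00964841]), 'width': 0.08767584374758423}
scene {'mtx': array([[379.17707748,   0.        , 281.69180632],
       [  0.        , 379.17707748, 207.32851745],
       [  0.        ,   0.        ,   1.        ]]), 'eye': array([1.01986821, 0.3196649 , 0.91449727]), 'orientation': array([-2.56119413,  0.01143496,  2.19916011])}
top {'mtx': array([[472.80320206,   0.        , 278.14602641],
       [  0.        , 472.80320206, 208.92519064],
       [  0.        ,   0.        ,   1.        ]]), 'eye': array([0.48745934, 0.00613365, 1.33013212]), 'orientation': array([-3.06111292e+00,  1.15654831e-03, -1.58134836e+00])}
wrist {'mtx': array([[314.12061291,   0.        , 281.68340038],
       [  0.        , 314.12061291, 206.36708528],
       [  0.        ,   0.        ,   1.        ]]), 'eye': array([ 0.16557342, -0.65898085,  0.38356113]), 'orientation': array([ 2.87012863e+00, -1.92819531e-03,  1.92179644e+00])}
```

View pics/scene0.png

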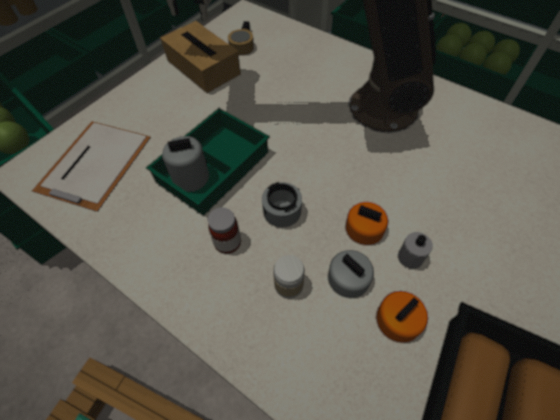

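View pics/top0.png

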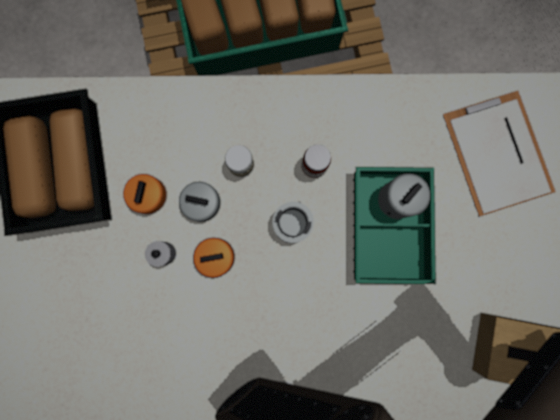

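View pics/wrist0.png

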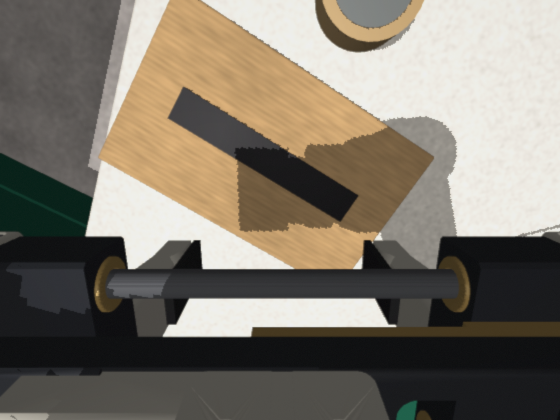

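Top view: pot (159,254), grey upper shell (199,201), lower shell (291,223), crate centre (394,226) with free half below, jar (238,160), can (317,160), orange look-alikes at (144,194) and (213,257). Next I'll turn these into positions.

```bash
cat > h.py <<'E'
import numpy as np,cv2
from scipy.spatial.transform import Rotation as Ro
from scipy.optimize import least_squares
def cloud(f):
    z=np.load(f) if isinstance(f,str) else f
    d=z['d'];m=z['mtx'];v,u=np.mgrid[:420,:560]
    c=np.stack([(u-m[0,2])/m[0,0]*d,(v-m[1,2])/m[1,1]*d,d],-1)
    P=c@Ro.from_euler('xyz',z['orientation']).as_matrix().T+z['eye']
    P[d==0]=np.nan
    return z['p'],P
def circ(xy,r=None):
    c0=xy.mean(0)
    if r is None:
        f=least_squares(lambda a:np.hypot(xy[:,0]-a[0],xy[:,1]-a[1])-a[2],[*c0,.03],loss='soft_l1',f_scale=.002)
    else:
        f=least_squares(lambda a:np.hypot(xy[:,0]-a[0],xy[:,1]-a[1])-r,c0,loss='soft_l1',f_scale=.002)
    return f.x
def axis_rect(xy):
    r=cv2.minAreaRect((xy*1000).astype(np.float32));return r
E
python3 - <<'E'
from h import *
for n in('top','scene'):
    p,P=cloud(n+'0.npz')
    Z=P[...,2]
    print(n,'table z',np.nanmedian(Z[(abs(P[...,0]-.45)<.1)&(abs(P[...,1]-.0)<.3)]))
    m=(Z>.02)&(Z<.3)&(P[...,0]>.25)&(P[...,0]<.8)&(abs(P[...,1])<.5)
    k,l,st,ce=cv2.connectedComponentsWithStats(m.astype(np.uint8))
    for i in range(1,k):
        if st[i,4]<60: continue
        q=P[l==i];zm=np.percentile(q[:,2],99)
        for zz in np.unique(np.round(q[:,2],2)):
            pass
        print(i,st[i],ce[i].round(),'zmax',zm.round(4),'mean',np.mean(q,0).round(3),'min',q.min(0).round(3),'max',q.max(0).round(3))
    dep=np.clip(Z*1000,0,200);
E
```

```text
top table z 0.0017771165612285866
1 [  89  131   21   92 1042] [ 98. 185.] zmax 0.1059 mean [0.656 0.485 0.08 ] min [0.558 0.463 0.02 ] max [0.799 0.5   0.108]
2 [225 145  30  31 713] [240. 160.] zmax 0.1137 mean [0.717 0.107 0.099] min [0.686 0.073 0.02 ] max [0.758 0.145 0.115]
3 [302 144  30  33 764] [316. 160.] zmax 0.1299 mean [ 0.712 -0.094  0.11 ] min [ 0.681 -0.135  0.021] max [ 0.753 -0.059  0.134]
4 [ 354  166   83  118 4454] [402. 213.] zmax 0.1684 mean [ 0.574 -0.318  0.089] min [ 0.389 -0.413  0.02 ] max [ 0.703 -0.196  0.173]
5 [ 123  173   44   41 1363] [144. 193.] zmax 0.093 mean [0.637 0.368 0.061] min [0.585 0.319 0.02 ] max [0.694 0.431 0.097]
6 [ 179  181   42   41 1320] [199. 201.] zmax 0.0932 mean [0.614 0.219 0.061] min [0.562 0.168 0.021] max [0.671 0.277 0.095]
7 [273 201  41  42 813] [293. 221.] zmax 0.0902 mean [ 0.556 -0.033  0.075] min [ 0.501 -0.086  0.02 ] max [0.61  0.021 0.093]
8 [ 193  237   42   41 1337] [214. 257.] zmax 0.0934 mean [0.464 0.18  0.062] min [0.409 0.128 0.02 ] max [0.517 0.238 0.096]
9 [145 241  31  25 628] [160. 253.] zmax 0.1149 me
[... 557 characters left out ...]
[ 0.729 -0.082  0.096] min [ 0.686 -0.128  0.02 ] max [ 0.759 -0.057  0.129]
5 [399 232  34  36 864] [415. 249.] zmax 0.1125 mean [0.487 0.327 0.073] min [0.442 0.294 0.02 ] max [0.51  0.36  0.114]
6 [ 328  250   46   46 1635] [350. 272.] zmax 0.0911 mean [0.627 0.228 0.059] min [0.565 0.17  0.02 ] max [0.672 0.279 0.094]
7 [ 273  255   32   42 1080] [288. 275.] zmax 0.1102 mean [0.733 0.118 0.091] min [0.689 0.076 0.02 ] max [0.76  0.149 0.112]
8 [ 377  291   51   50 1972] [402. 315.] zmax 0.0906 mean [0.649 0.376 0.059] min [0.586 0.322 0.02 ] max [0.694 0.431 0.093]
9 [ 431  302   47  107 1340] [452. 345.] zmax 0.102 mean [0.655 0.487 0.085] min [0.558 0.464 0.02 ] max [0.795 0.5   0.104]
```

Run:
```python
import cv2
a=cv2.imread('pics/top0.png')
c=a[140:300,120:330];c=cv2.convertScaleAbs(c,alpha=1.6);cv2.imwrite('pics/topc.png',cv2.resize(c,None,fx=3.8,fy=3.7,interpolation=cv2.INTER_CUBIC)[:600])
```

```text
(no output)
```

View pics/topc.png

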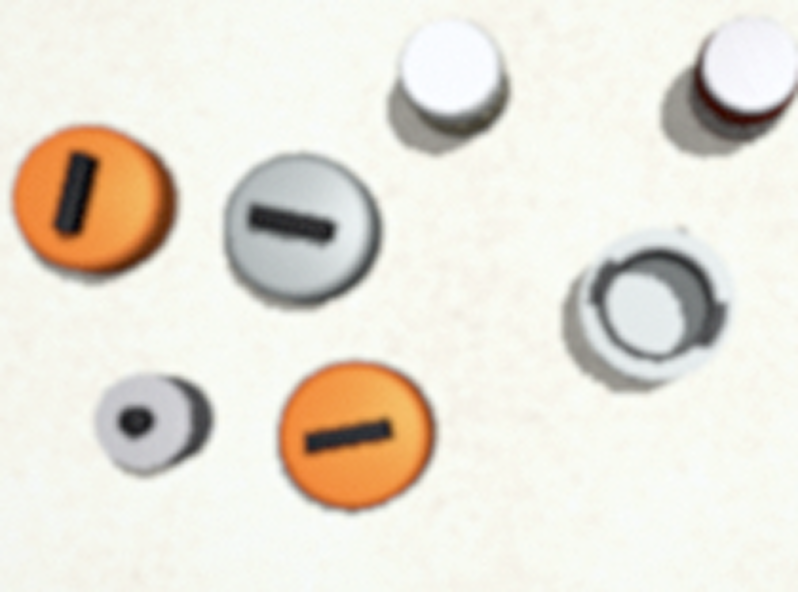

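```bash
cat >> h.py <<'E'
def sel(P,c,r,zlo,zhi):
    return (np.hypot(P[...,0]-c[0],P[...,1]-c[1])<r)&(P[...,2]>zlo)&(P[...,2]<zhi)
def edge_circle(P,c,r,zlo,zhi,rad):
    """boundary fit of a flat disc patch: enclosing circle, half pixel grown"""
    m=sel(P,c,r,zlo,zhi);q=P[m][:,:2]
    f=least_squares(lambda a:np.maximum(np.hypot(q[:,0]-a[0],q[:,1]-a[1])-rad,0)*1e3,q.mean(0))
    (x,y),R=cv2.minEnclosingCircle((q*1000).astype(np.float32))
    return q.mean(0),f.x,(x/1000,y/1000,R),m.sum()
E
python3 - <<'E'
from h import *
for n in('top','scene'):
    p,P=cloud(n+'0.npz')
    print(n)
    for nm,c,r,a,b,R in [('knob',(.475,.325),.03,.095,.125,.011),('lid',(.475,.325),.05,.078,.092,.0335),('capflat',(.617,.223),.07,.055,.068,.055),('bar',(.617,.223),.05,.083,.1,.03),('neck',(.555,-.031),.065,.08,.096,.048),('packedbar',(.62,-.3),.1,.155,.18,.03)]:
        e=edge_circle(P,c,r,a,b,R);print(nm,e[0].round(4),e[1].round(4),np.round(e[2],4),e[3])
        if 'bar' in nm or nm=='neck':
            m=sel(P,c,r,a,b);print(axis_rect(P[m][:,:2]))
    # crate
    m=(P[...,2]>.06)&(P[...,2]<.085)&(P[...,0]>.35)&(P[...,0]<.75)&(P[...,1]<-.15)&(P[...,1]>-.45)&(p[...,1].astype(int)>p[...,0]*1.3)
    print('crate',m.sum(),axis_rect(P[m][:,:2]))
E
```

```text
top
knob [0.4756 0.3235] [0.4753 0.3246] [ 0.4752  0.3249 10.7855] 68
lid [0.4754 0.3235] [0.4757 0.3246] [ 0.4755  0.3244 33.839 ] 440
capflat [0.6154 0.2216] [0.6154 0.2216] [ 0.6168  0.2222 53.3734] 962
bar [0.6162 0.2229] [0.6162 0.2229] [ 0.6162  0.2229 29.5499] 137
((616.6827392578125, 222.86204528808594), (59.03318405151367, 16.12211799621582), 77.86247253417969)
neck [ 0.5562 -0.0329] [ 0.5556 -0.0328] [ 5.55600e-01 -3.28000e-02  4.80045e+01] 241
((556.1012573242188, -32.85539245605469), (90.8400650024414, 80.54009246826172), 33.05979919433594)
packedbar [ 0.6184 -0.3262] [ 0.6176 -0.3284] [ 0.6176 -0.3284 30.2528] 171
((618.6635131835938, -327.1288757324219), (16.53728485107422, 60.217430114746094), 48.66592788696289)
crate 1698 ((544.16259765625, -303.33099365234375), (209.51773071289062, 309.2980041503906), 88.81165313720703)
scene
knob [0.478  0.3268] [0.4758 0.3269] [ 0.4758  0.3269 11.0699] 85
lid [0.4787 0.327 ] [0.4745 0.3265] [ 0.4744  0.3262 34.4951] 440
capflat [0.6212 0.2257] [0.6188 0.2266] [ 0.6169  0.2242 52.5086] 1019
bar [0.6173 0.2255] [0.6144 0.2251] [ 0.6154  0.2248 29.978 ] 170
((616.2782592773438, 224.59906005859375), (59.70315933227539, 16.680700302124023), 77.91898345947266)
neck [ 0.5558 -0.0297] [ 0.5544 -0.0316] [ 5.54300e-01 -3.16000e-02  4.88027e+01] 243
((554.2952270507812, -31.605880737304688), (91.36381530761719, 78.59364318847656), 35.06883239746094)
packedbar [ 0.6201 -0.3233] [ 0.6187 -0.3256] [ 0.6185 -0.3258 30.1405] 157
((619.4584350585938, -324.4004211425781), (20.799699783325195, 59.40876007080078), 47.4090690612793)
crate 1303 ((544.2396850585938, -300.73211669921875), (210.48863220214844, 312.8514404296875), 88.7178726196289)
```

```bash
cat >> h.py <<'E'
z0=np.load('wrist0.npz')
Rt0=Ro.from_euler('xyz',[3.13995110,-1.1804e-4,-2.79095260]).as_matrix()
Rc0=Ro.from_euler('xyz',z0['orientation']).as_matrix()
Tc=Rt0.T@Rc0; tc=Rt0.T@(z0['eye']-np.array([.23189405,-.63370709,.40371754]))
def tcp_for_view(pt,z,yaw,uv=(281,160)):
    R=Ro.from_euler('xyz',[np.pi,0,yaw]).as_matrix();m=z0['mtx']
    ray=R@Tc@np.array([(uv[0]-m[0,2])/m[0,0],(uv[1]-m[1,2])/m[1,1],1])
    off=R@tc; eyez=z+off[2]; k=(pt[2]-eyez)/ray[2]
    return np.array([*(np.array(pt)-k*ray-off)[:2],z]),k
E
python3 - <<'E'
from h import *
print(Tc.round(3),tc.round(4))
print(tcp_for_view((.555,-.032,.086),.405,np.radians(-141)))
print(tcp_for_view((.616,.223,.06),.405,np.radians(-120)))
print(tcp_for_view((.476,.326,.112),.405,np.radians(-120)))
E
```

```text
[[ 0.    -0.963 -0.268]
 [ 1.     0.     0.   ]
 [-0.    -0.268  0.963]] [ 0.071  -0.001   0.0202]
(array([ 0.57999291, -0.00978336,  0.405     ]), np.float64(0.2979591999254453))
(array([0.62969586, 0.24989151, 0.405     ]), np.float64(0.323882844772197))
(array([0.49304646, 0.35850383, 0.405     ]), np.float64(0.2720355550786935))
```

Emit:
arm_command(
  targets=[
    [[0,0,0.02],[21.75,39,0],0],
    [[0,0,0.02],[21.75,39,0],0],
    [[0,0,0.02],[21.75,39,0],0],
    [[0,0,0.02],[21.75,39,0],0],
    [[0,0,0.02],[21.75,39,0],0],
    [[0,0,0.02],[21.75,39,0],0],
    [[0,0,0.02],[21.75,39,0],0],
    [[0,0,0.02],[21.75,39,0],0],
  ],
)

```text
t: 0.95
eef_pos: [0.4064, -0.3201, 0.4047]
ee_rot: [-3.142, 0.0, -2.63]
force: [1.6, -1.1, 0.4]
width: 0.0876
```

Emit:
arm_command(
  targets=[
    [[0,0,0.02],[21.75,39,0],0],
    [[0,0,0.02],[21.75,39,0],0],
    [[0,0,0.02],[21.75,39,0],0],
    [[0,0,0.02],[21.75,39,0],0],
    [[0,0,0.02],[21.75,39,0],0],
    [[0,0,0.02],[21.75,39,0],0],
    [[0,0,0.02],[21.75,39,0],0],
    [[0,0,0.02],[21.75,39,0],0],
  ],
)

```text
t: 1.75
eef_pos: [0.5804, -0.0081, 0.4046]
ee_rot: [3.142, -0.0, -2.47]
force: [1.4, -1.0, -0.3]
width: 0.0874
```

Emit:
arm_command(
  targets=[
    [[0,0,0],[0,0,0],0],
    [[0,0,0],[0,0,0],0],
  ],
)

```text
t: 1.95
eef_pos: [0.5802, -0.0088, 0.4039]
ee_rot: [3.141, -0.001, -2.469]
force: [-1.4, -0.2, -1.1]
width: 0.088
```

```bash
cat > w.py <<'E'
from station import *
import cv2,numpy as np
def shot(k,n="wrist"):
    s=get_state();c=camera_params(n);p,d=grab_frame(n)
    cv2.imwrite(f"pics/{k}.png",p[...,::-1]);np.savez(f"{k}.npz",p=p,d=d,**c)
    print(s['t'],s['eef_pos'].round(4),np.degrees(s['ee_rot']).round(2),'q',s['q'].round(2),'f',s['force'].round(1),'w',s['width'].round(4))
    return s
E
python3 -c "
from w import *
shot('w1')"
```

```text
Traceback (most recent call last):
  File "w.py", line 6, in shot
    print(s['t'],s['eef_pos'].round(4),np.degrees(s['ee_rot']).round(2),'q',s['q'].round(2),'f',s['force'].round(1),'w',s['width'].round(4))
                                                                                                                        ^^^^^^^^^^^^^^^^
AttributeError: 'float' object has no attribute 'round'
```

View pics/w1.png

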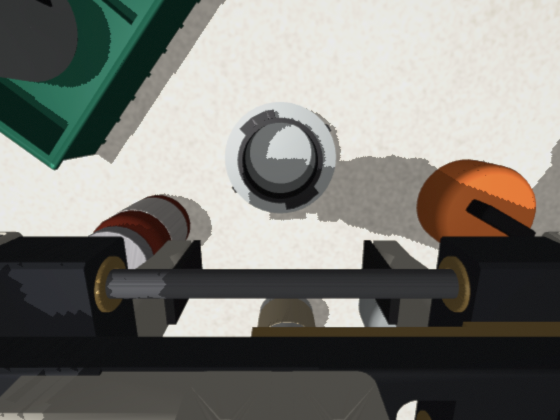

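```bash
sed -i "s/s\['width'\].round(4)/round(float(s['width']),4)/" w.py
python3 - <<'E'
from h import *
p,P=cloud('w1.npz')
c=np.array([.555,-.032])
m=sel(P,c,.075,.078,.1);q=P[m];print(m.sum(),np.median(q[:,2]))
ms=sel(P,c,.075,.066,.077);print('shoulder',ms.sum(),np.median(P[ms][:,2]),edge_circle(P,c,.075,.066,.077,.055)[1:3])
def pol(q,c):
    a=np.degrees(np.arctan2(q[:,1]-c[1],q[:,0]-c[0]));r=np.hypot(q[:,0]-c[0],q[:,1]-c[1])*1000
    return a,r
# fit centre: bulk outer edge 40.5 outside lugs + lugs 48
c=edge_circle(P,c,.075,.066,.077,.055)[1]
c2=edge_circle(P,c,.075,.078,.1,.048)
print(c,c2[1:3])
for cc in (c,):
    a,r=pol(q,cc)
    for b in range(-180,180,6):
        k=(a>=b)&(a<b+6);
        print(b,k.sum(),r[k].min().round(1) if k.any() else '',r[k].max().round(1) if k.any() else '',end=' | ')
cv2.imwrite('pics/w1c.png',cv2.resize(p[90:230,210:350,::-1],(600,600),interpolation=cv2.INTER_CUBIC))
E
```

```text
1992 0.08514767819917474
shoulder 3693 0.07174968411445698 (array([ 0.55635803, -0.03132944]), (0.5566284790039062, -0.03077207374572754, 57.10586166381836))
[ 0.55635803 -0.03132944] (array([ 0.55631816, -0.03146226]), (0.5562723999023438, -0.03156638526916504, 48.33457565307617))
-180 21 35.9 40.2 | -174 23 36.1 40.5 | -168 23 36.0 40.4 | -162 22 36.1 40.3 | -156 22 36.1 40.4 | -150 22 36.4 40.3 | -144 20 36.3 39.9 | -138 43 36.4 48.1 | -132 66 36.0 48.1 | -126 66 36.2 48.2 | -120 64 36.2 47.8 | -114 67 36.2 48.6 | -108 68 36.1 48.3 | -102 65 36.2 47.8 | -96 63 36.1 48.1 | -90 27 36.1 43.3 | -84 23 36.1 40.5 | -78 23 36.0 40.3 | -72 24 36.0 40.6 | -66 25 36.1 40.5 | -60 24 35.9 40.6 | -54 25 36.1 40.6 | -48 22 36.0 40.3 | -42 24 35.9 40.4 | -36 23 36.0 40.1 | -30 26 35.9 40.6 | -24 24 35.7 40.1 | -18 26 35.9 40.5 | -12 23 35.8 40.1 | -6 24 35.7 40.1 | 0 25 35.7 40.5 | 6 26 35.7 40.3 | 12 25 35.7 40.2 | 18 24 35.7 40.0 | 24 26 35.6 40.3 | 30 26 35.7 39.8 | 36 23 35.7 39.6 | 42 37 35.7 47.6 | 48 58 35.5 47.7 | 54 59 35.5 48.1 | 60 56 35.8 48.1 | 66 57 35.6 47.9 | 72 60 35.7 47.9 | 78 57 35.8 48.0 | 84 61 35.6 48.1 | 90 30 35.6 46.6 | 96 24 35.6 40.0 | 102 23 35.7 39.8 | 108 23 35.7 40.0 | 114 24 35.6 40.1 | 120 23 35.6 40.2 | 126 24 35.6 40.2 | 132 25 35.8 40.2 | 138 24 35.7 40.2 | 144 22 35.9 40.4 | 150 24 35.9 40.2 | 156 23 35.8 40.2 | 162 23 35.8 40.3 | 168 20 36.0 40.1 | 174 22 35.9 39.9 |
```

View pics/w1c.png

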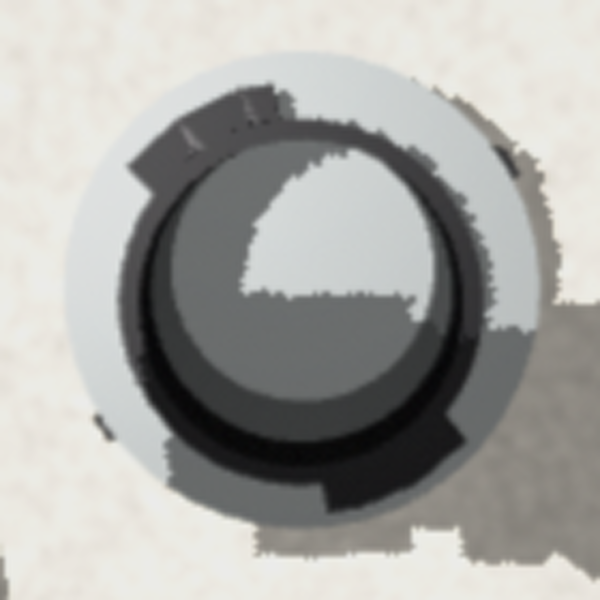

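Run:
```python
from h import *
z=np.load('w1.npz');p,P=cloud('w1.npz');c=np.array([.5563,-.0314])
q=P[sel(P,c,.075,.078,.1)];a=np.degrees(np.arctan2(q[:,1]-c[1],q[:,0]-c[0]));r=np.hypot(*(q[:,:2]-c).T)*1000
k=r>43
for lo,hi in((0,180),(-180,0)):
    s=np.sort(a[k&(a>lo)&(a<hi)]);print(s[:4].round(1),s[-4:].round(1))
R=Ro.from_euler('xyz',z['orientation']).as_matrix();m=z['mtx']
pts=[]
for u,v in((507,160),(103,427)):
    u=210+u*140/600;v=90+v*140/600
    print(P[int(v)-1:int(v)+3,int(u)-1:int(u)+3].reshape(-1,3)[:,2].round(3))
    ray=R@[(u-m[0,2])/m[0,0],(v-m[1,2])/m[1,1],1]
    for h in (.03,.05,.07): 
        x=z['eye']+ray*(h-z['eye'][2])/ray[2];pts.append(x);print(h,x.round(4),np.hypot(*(x[:2]-c)),np.degrees(np.arctan2(*(x[:2]-c)[::-1])))
```

```text
[45.3 45.9 46.1 46.3] [89.7 89.9 90.1 90.4]
[-134.5 -134.2 -134.  -133.9] [-90.3 -90.2 -90.  -89. ]
[ 0.069  0.068  0.001 -0.001  0.071  0.07   0.    -0.001  0.073  0.07
  0.069 -0.     0.073  0.07   0.068  0.07 ]
0.03 [ 0.4998 -0.0089  0.03  ] 0.06080497375396191 158.30609462966743
0.05 [ 0.5012 -0.0115  0.05  ] 0.05855933111821577 160.11813301910723
0.07 [ 0.5027 -0.014   0.07  ] 0.056376890497241774 162.0725499044876
[0.069 0.072 0.072 0.071 0.071 0.07  0.071 0.072 0.069 0.07  0.073 0.071
 0.001 0.069 0.07  0.072]
0.03 [ 0.6202 -0.0483  0.03  ] 0.06605304681765796 -14.82040211543042
0.05 [ 0.6148 -0.0486  0.05  ] 0.060966054495627114 -16.417523209118766
0.07 [ 0.6094 -0.049   0.07  ] 0.05593502720018689 -18.303642009039503
```

Lower shell centred at about (0.556,-0.031), its lugs at 72° and −108°, so its x axis is at −18°; the black ribs (328,127) and (234,190) agree. Now the pot and the cap.

Emit:
arm_command(
  targets=[
    [[0,0,0.045],[-10.5,46,0],0],
    [[0,0,0.045],[-10.5,46,0],0],
    [[0,0,0.045],[-10.5,46,0],0],
    [[0,0,0.045],[-10.5,46,0],0],
    [[0,0,0.045],[-10.5,46,0],0],
    [[0,0,0.045],[-10.5,46,0],0],
    [[0,0,0.045],[-10.5,46,0],0],
    [[0,0,0.045],[-10.5,46,0],0],
  ],
)

```text
t: 2.8
eef_pos: [0.4955, 0.3583, 0.4052]
ee_rot: [-3.142, 0.001, -2.111]
force: [1.7, 0.0, -0.2]
width: 0.0877
```

Emit:
arm_command(
  targets=[
    [[0,0,0],[0,0,0],0],
    [[0,0,0],[0,0,0],0],
  ],
)

```text
t: 3.0
eef_pos: [0.4957, 0.3579, 0.4044]
ee_rot: [3.141, -0.001, -2.11]
force: [0.2, -0.6, -0.3]
width: 0.0881
```

```bash
python3 -c "
from w import *
shot('w2')
from h import *
p,P=cloud('w2.npz')
for nm,c,r,a,b,R in [('knob',(.475,.325),.03,.1,.125,.011),('lid',(.475,.325),.05,.078,.092,.0335),('capflat',(.617,.223),.07,.055,.068,.055),('bar',(.617,.223),.05,.083,.1,.03)]:
    try:
        e=edge_circle(P,c,r,a,b,R);print(nm,e[0].round(4),e[1].round(4),np.round(e[2],4),e[3])
        m=sel(P,c,r,a,b);print(axis_rect(P[m][:,:2]),np.median(P[m][:,2]))
    except Exception as ex: print(nm,ex)
"
```

```text
3.0 [0.4957 0.3579 0.4044] [ 1.7999e+02 -4.0000e-02 -1.2092e+02] q [ 0.94  0.26 -0.14 -0.   -1.18 -1.48] f [ 0.2 -0.6 -0.3] w 0.0881
knob [0.4754 0.3264] [0.4758 0.3269] [ 0.4757  0.3271 10.8843] 491
((475.702880859375, 326.9829406738281), (21.10198211669922, 21.01505470275879), 49.283939361572266) 0.11149796058426276
lid [0.4752 0.3259] [0.4757 0.3271] [ 0.4757  0.3271 33.4747] 3328
((475.82940673828125, 326.97454833984375), (66.08451843261719, 66.17465209960938), 5.702317237854004) 0.08375776225049375
capflat [0.6106 0.2261] [0.6134 0.2248] [ 0.616   0.2252 52.5609] 6285
((616.3272094726562, 225.40574645996094), (103.37744140625, 103.07723236083984), 48.22972106933594) 0.0595964066760144
bar [0.615  0.2251] [0.6163 0.2252] [ 0.6163  0.2252 30.107 ] 1280
((616.4733276367188, 225.10916137695312), (59.89873504638672, 16.815227508544922), 77.3127212524414) 0.08936814452754566
```

View pics/w2.png

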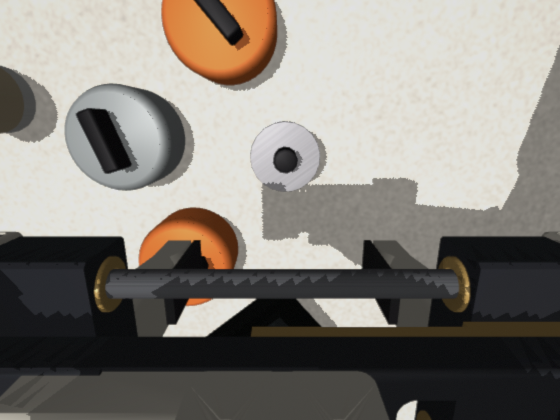

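Emit:
arm_command(
  targets=[
    [[0,0,0],[-20,-31,-20],0],
    [[0,0,0],[0,0,-40],0],
    [[0,0,0],[0,0,-40],0],
    [[0,0,0],[0,0,-28],0],
    [[0,0,0],[0,0,-10],0],
    [[0,0,0],[0,0,0],1],
    [[0,0,0],[0,0,0],1],
    [[0,0,0],[0,0,0],1],
  ],
  squeeze=30,
)

```text
t: 3.85
eef_pos: [0.4766, 0.3273, 0.2685]
ee_rot: [-3.141, 0.003, -2.111]
force: [0.2, -0.5, 0.6]
width: 0.069
```

Emit:
arm_command(
  targets=[
    [[0,0,0],[0,0,0],1],
    [[0,0,0],[0,0,0],1],
    [[0,0,0],[0,0,0],1],
  ],
)

```text
t: 4.15
eef_pos: [0.4759, 0.3273, 0.2672]
ee_rot: [-3.141, 0.001, -2.111]
force: [0.0, -0.3, 0.0]
width: 0.0454
```

Emit:
arm_command(
  targets=[
    [[0,0,0],[0,0,0],1],
    [[0,0,0],[0,0,0],1],
    [[0,0,0],[0,0,0],1],
    [[0,0,0],[0,0,0],1],
    [[0,0,0],[0,0,0],1],
  ],
)

```text
t: 4.65
eef_pos: [0.4759, 0.3271, 0.2665]
ee_rot: [3.141, -0.0, -2.111]
force: [-0.4, -0.2, -1.0]
width: 0.0215
```

Emit:
arm_command(
  targets=[
    [[0,0,0],[0,0,10],1],
    [[0,0,0],[0,0,30],1],
    [[0,0,0],[0,0,40],1],
    [[0,0,0],[0,0,40],1],
    [[0,0,0],[0,-10,0],1],
    [[0,0,0],[10,-25,0],1],
    [[0,0,0],[10,-35,0],1],
    [[0,0,0],[10,-45,0],1],
  ],
)

```text
t: 5.45
eef_pos: [0.5059, 0.2116, 0.3869]
ee_rot: [-3.142, 0.0, -2.109]
force: [0.9, -0.6, -2.3]
width: 0.0215
```

Emit:
arm_command(
  targets=[
    [[0,0,0],[10,-45,0],1],
    [[0,0,0],[10,-45,0],1],
    [[0,0,0],[10,-45,0],1],
    [[0,0,0],[10,-45,0],1],
    [[0,0,0],[10,-35,0],1],
    [[0,0,0],[0.5,-28,0],1],
    [[0,0,0],[0,-10,0],1],
    [[0,0,0],[0,0,0],1],
  ],
)

```text
t: 6.25
eef_pos: [0.5561, -0.0422, 0.3867]
ee_rot: [3.141, -0.0, -2.113]
force: [1.3, -0.4, -1.8]
width: 0.0209
```

```bash
python3 -c "
from w import *
shot('w3')
"
```

```text
6.25 [ 0.5561 -0.0422  0.3867] [ 1.7998e+02 -1.0000e-02 -1.2107e+02] q [ 0.28  0.18 -0.28 -0.   -1.12 -0.82] f [ 1.3 -0.4 -1.8] w 0.0209
```

View pics/w3.png

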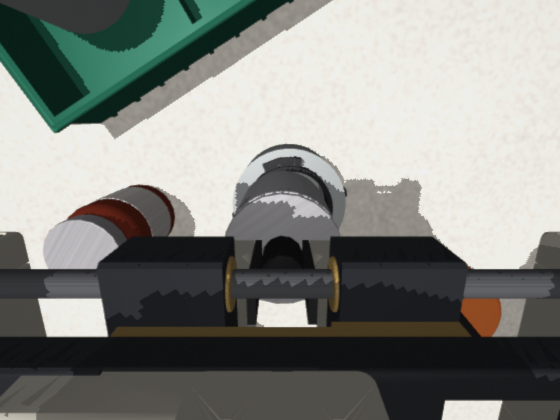

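Emit:
arm_command(
  targets=[
    [[0,0,0],[0.2,10.8,0],1],
    [[0,0,0],[0,0,0],1],
    [[0,0,0],[0,0,0],1],
  ],
)

```text
t: 6.6
eef_pos: [0.5566, -0.0287, 0.3868]
ee_rot: [-3.142, 0.0, -2.109]
force: [0.0, -0.4, -1.0]
width: 0.0216
```

```bash
python3 -c "
from w import *
s=shot('w4');shot('t4','top');shot('s4','scene')
from h import *
for f in('w4','t4','s4'):
    p,P=cloud(f+'.npz')
    c=(.556,-.031)
    m=sel(P,c,.045,.195,.207);e=edge_circle(P,c,.045,.195,.207,.0335);print(f,'lid',m.sum(),e[1].round(4),np.median(P[m][:,2]))
    m=sel(P,c,.07,.066,.077);e=edge_circle(P,c,.07,.066,.077,.055);print('sh',m.sum(),e[1].round(4))
    # pot side: points z .13-.19
    m=sel(P,c,.05,.13,.19);q=P[m]
    if len(q)>30: print('side',len(q),circ(q[:,:2],.0335).round(4))
    m=sel(P,c,.07,.01,.066);q=P[m]
    if len(q)>30: print('shellside',len(q),circ(q[:,:2],.055).round(4))
"
```

```text
6.6 [ 0.5566 -0.0287  0.3868] [-1.8000e+02  1.0000e-02 -1.2082e+02] q [ 0.3   0.18 -0.28 -0.   -1.11 -0.84] f [ 0.  -0.4 -1. ] w 0.0216
6.65 [ 0.5566 -0.029   0.3868] [-1.7999e+02  1.0000e-02 -1.2084e+02] q [ 0.3   0.18 -0.28 -0.   -1.11 -0.84] f [-0.4 -1.  -1.4] w 0.0212
6.7 [ 0.5566 -0.0292  0.3867] [-180.      0.   -120.86] q [ 0.3   0.18 -0.28 -0.   -1.11 -0.84] f [ 0.5 -0.2 -1.5] w 0.0211
w4 lid 4516 [ 0.5574 -0.0297] 0.2041556445758443
sh 2596 [ 0.5562 -0.0315]
side 1183 [ 0.5574 -0.0293]
shellside 205 [ 0.5549 -0.0302]h.py:25: RuntimeWarning: Mean of empty slice.
  f=least_squares(lambda a:np.maximum(np.hypot(q[:,0]-a[0],q[:,1]-a[1])-rad,0)*1e3,q.mean(0))
  ret = um.true_divide(
Traceback (most recent call last):
  File "h.py", line 25, in edge_circle
    f=least_squares(lambda a:np.maximum(np.hypot(q[:,0]-a[0],q[:,1]-a[1])-rad,0)*1e3,q.mean(0))
ValueError: Initial guess is outside of provided bounds
```

View pics/w4.png

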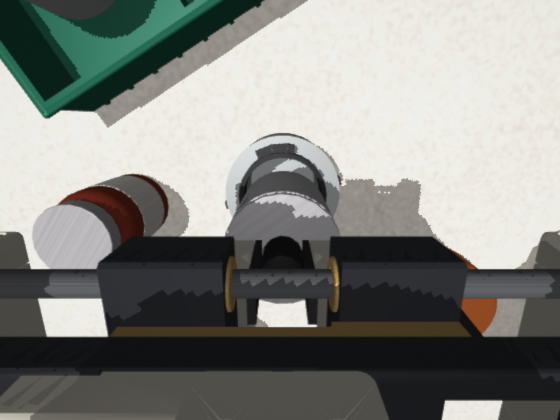

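Emit:
arm_command(
  targets=[
    [[0,0,0],[0,0,-20],1],
    [[0,0,0],[0,0,0],1],
    [[0,0,0],[0,0,0],1],
  ],
)

```text
t: 7.05
eef_pos: [0.5566, -0.0301, 0.3667]
ee_rot: [3.141, -0.001, -2.111]
force: [-0.3, -0.4, -1.6]
width: 0.0215
```

```bash
python3 -c "
from w import *
s=shot('w5')
from h import *
for f in('w5',):
    p,P=cloud(f+'.npz')
    c=(.556,-.031)
    e=edge_circle(P,c,.045,.175,.187,.0335);print(f,'lid',e[1].round(4))
    e=edge_circle(P,c,.07,.066,.077,.055);print('sh',e[1].round(4))
    m=sel(P,c,.05,.11,.17);q=P[m]
    print('side',len(q),circ(q[:,:2],.0335).round(4))
"
```

```text
7.05 [ 0.5566 -0.0301  0.3667] [ 1.7997e+02 -5.0000e-02 -1.2093e+02] q [ 0.3   0.2  -0.3   0.   -1.07 -0.84] f [-0.3 -0.4 -1.6] w 0.0215
w5 lid [ 0.5572 -0.0312]
sh [ 0.5562 -0.0315]
side 1180 [ 0.5571 -0.0308]
```

Emit:
arm_command(
  targets=[
    [[0,0,0],[-0.8,-0.4,0],1],
    [[0,0,0],[0,0,-10],1],
    [[0,0,0],[0,0,-10],1],
    [[0,0,0],[0,0,-10],1],
    [[0,0,0],[0,0,-10],1],
  ],
)

```text
t: 7.6
eef_pos: [0.5557, -0.0305, 0.3254]
ee_rot: [3.141, -0.001, -2.111]
force: [-0.0, -0.2, -2.4]
width: 0.0211
```

Emit:
arm_command(
  targets=[
    [[0,0,0],[0,0,-15],1],
    [[0,0,0],[0,0,-15],1],
    [[0,0,0],[0,0,-10],1],
    [[0,0,0],[0,0,-5],1],
    [[0,0,0],[0,0,-3],1],
    [[0,0,0],[0,0,0],1],
  ],
)

```text
t: 8.2
eef_pos: [0.5559, -0.0305, 0.2786]
ee_rot: [3.142, -0.0, -2.111]
force: [-0.1, 0.0, -1.5]
width: 0.0214
```

Emit:
arm_command(
  targets=[
    [[0,0,0],[0,0,-2],1],
    [[0,0,0],[0,0,-2],1],
    [[0,0,0],[0,0,-1],1],
    [[0,0,0],[0,0,0],1],
  ],
)

```text
t: 8.6
eef_pos: [0.5558, -0.0305, 0.2737]
ee_rot: [-3.142, 0.0, -2.111]
force: [-0.7, -1.1, -2.2]
width: 0.0212
```

Emit:
arm_command(
  targets=[
    [[0,0,0],[0,0,-1],1],
    [[0,0,0],[0,0,0],1],
  ],
)

```text
t: 8.8
eef_pos: [0.5558, -0.0305, 0.2726]
ee_rot: [3.142, -0.0, -2.111]
force: [0.4, -0.2, -1.8]
width: 0.021
```

Emit:
arm_command(
  targets=[
    [[0,0,0],[0,0,-1],1],
    [[0,0,0],[0,0,0],1],
  ],
)

```text
t: 9.0
eef_pos: [0.556, -0.0304, 0.2725]
ee_rot: [-3.141, 0.0, -2.11]
force: [-1.7, 0.6, 5.0]
width: 0.0211
```

Emit:
arm_command(
  targets=[
    [[0,0,0],[0,0,0],0.3],
    [[0,0,0],[0,0,0],0.3],
    [[0,0,0],[0,0,0],0.3],
    [[0,0,0],[0,0,0],0.3],
    [[0,0,0],[0,0,0],0.3],
    [[0,0,0],[0,0,20],0],
    [[0,0,0],[0,0,35],0],
    [[0,0,0],[0,0,45],0],
  ],
)

```text
t: 9.8
eef_pos: [0.5553, -0.0306, 0.3711]
ee_rot: [3.139, -0.003, -2.111]
force: [1.3, 0.7, 0.7]
width: 0.0795
```

Emit:
arm_command(
  targets=[
    [[0,0,0.04],[7.5,30,0],0],
    [[0,0,0.04],[7.5,40,0],0],
    [[0,0,0.04],[7.5,40,0],0],
    [[0,0,0.04],[7.5,40,0],0],
    [[0,0,0.04],[7.5,40,0],0],
    [[0,0,0.04],[7.5,30,0],0],
    [[0,0,0.04],[7.5,25,0],0],
    [[0,0,0.04],[7.5,10,0],0],
  ],
)

```text
t: 10.6
eef_pos: [0.616, 0.227, 0.3712]
ee_rot: [3.141, -0.0, -1.787]
force: [0.5, -0.8, 0.0]
width: 0.0877
```

Emit:
arm_command(
  targets=[
    [[0,0,0],[0,25,0],0],
    [[0,0,0],[0,0,0],0],
    [[0,0,0],[0,0,0],0],
  ],
)

```text
t: 10.9
eef_pos: [0.6157, 0.2499, 0.3712]
ee_rot: [3.141, -0.001, -1.79]
force: [-0.6, -0.2, -0.0]
width: 0.088
```

```bash
python3 -c "
from w import *
s=shot('w6');shot('t6','top')
from h import *
for f in('w6','t6'):
  p,P=cloud(f+'.npz')
  for nm,c,r,a,b,R in [('capflat',(.617,.223),.07,.055,.068,.055),('bar',(.617,.223),.05,.083,.1,.03),('knob',(.556,-.031),.04,.1,.125,.011),('rim',(.556,-.031),.06,.08,.093,.048)]:
    try:
        e=edge_circle(P,c,r,a,b,R);print(nm,e[0].round(4),e[1].round(4),np.round(e[2],4),e[3])
        m=sel(P,c,r,a,b);print(axis_rect(P[m][:,:2]),np.median(P[m][:,2]))
    except Exception as ex: print(nm,ex)
"
```

```text
10.9 [0.6157 0.2499 0.3712] [ 1.7997e+02 -3.0000e-02 -1.0256e+02] q [ 0.68  0.36 -0.06 -0.   -1.15 -0.9 ] f [-0.6 -0.2 -0. ] w 0.088
10.95 [0.6157 0.2494 0.3714] [ 1.7998e+02 -3.0000e-02 -1.0259e+02] q [ 0.68  0.36 -0.06 -0.   -1.15 -0.9 ] f [-0.2 -0.2 -0.3] w 0.0881
capflat [0.6161 0.2217] [0.617  0.2241] [ 0.6169  0.2248 52.0628] 7873
((616.8812255859375, 224.68637084960938), (102.89910888671875, 102.86160278320312), 77.58026123046875) 0.05957637226054835
bar [0.6167 0.2234] [0.6163 0.2244] [ 0.6163  0.2245 29.9205] 1276
((617.1881103515625, 224.3177947998047), (58.9090576171875, 15.312580108642578), 77.56246948242188) 0.08950810314599528
knob Initial guess is outside of provided bounds
rim Initial guess is outside of provided bounds
capflat [0.6148 0.2187] [0.6151 0.2225] [ 0.6159  0.2221 53.4158] 900
((616.6847534179688, 222.3834991455078), (103.22599029541016, 102.59449005126953), 18.13806915283203) 0.06015783704196598
bar [0.6161 0.2225] [0.6158 0.2226] [ 0.6137  0.2232 29.9166] 139
((616.6447143554688, 222.60987854003906), (59.71355056762695, 16.357433319091797), 78.09770202636719) 0.09061798290617307
knob [ 0.5552 -0.0322] [ 0.5552 -0.0322] [ 0.5555 -0.0321 10.4146] 55
((555.0071411132812, -32.583885192871094), (18.03050422668457, 18.166486740112305), 88.8055419921875) 0.1179151101171767
rim [ 0.5558 -0.0325] [ 0.5581 -0.0335] [ 5.58000e-01 -3.33000e-02  4.84848e+01] 631
((556.0692749023438, -32.942481994628906), (90.68985748291016, 80.58204650878906), 33.07536697387695) 0.08853482521099365h.py:25: RuntimeWarning: Mean of empty slice.
  f=least_squares(lambda a:np.maximum(np.hypot(q[:,0]-a[0],q[:,1]-a[1])-rad,0)*1e3,q.mean(0))
  ret = um.true_divide(
```

View pics/w6.png

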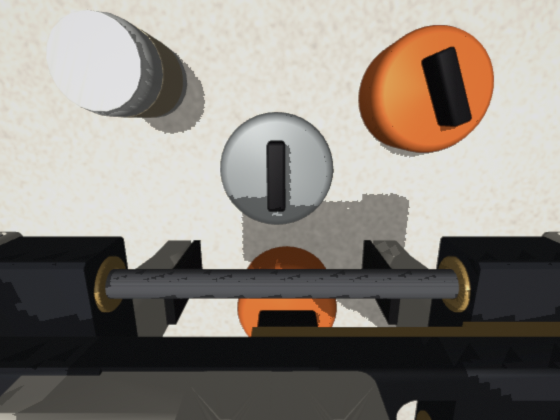

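View pics/t6.png

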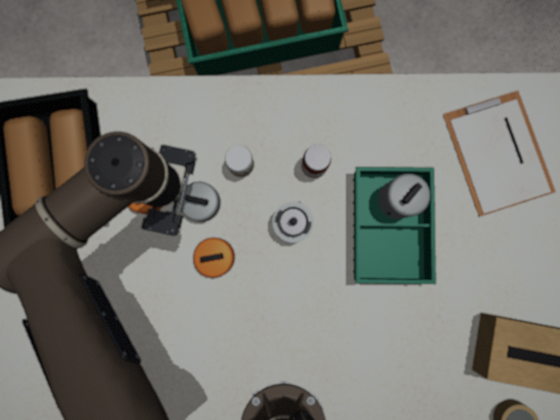

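Emit:
arm_command(
  targets=[
    [[0,0,0],[1,-25,0],0],
    [[0,0,0],[0,0,-40],0],
    [[0,0,0],[0,0,-40],0],
    [[0,0,0],[0,0,-30],0],
    [[0,0,0],[0,0,-15],0],
    [[0,0,0],[0,0,-4],0.7],
    [[0,0,0],[0,0,0],1],
    [[0,0,0],[0,0,0],1],
  ],
  squeeze=50,
)

```text
t: 11.8
eef_pos: [0.6175, 0.2248, 0.2444]
ee_rot: [-3.14, 0.002, -1.791]
force: [0.0, -0.3, 0.3]
width: 0.0689
```

Emit:
arm_command(
  targets=[
    [[0,0,0],[0,0,0],1],
    [[0,0,0],[0,0,0],1],
    [[0,0,0],[0,0,0],1],
    [[0,0,0],[0,0,0],1],
    [[0,0,0],[0,0,0],1],
    [[0,0,0],[0,0,0],1],
    [[0,0,0],[0,0,0],1],
    [[0,0,0],[0,0,0],1],
  ],
)

```text
t: 12.6
eef_pos: [0.6168, 0.2245, 0.2426]
ee_rot: [3.141, -0.0, -1.791]
force: [-1.4, 0.2, 0.5]
width: 0.0157
```

Emit:
arm_command(
  targets=[
    [[0,0,0],[0,0,5],1],
    [[0,0,0],[0,0,20],1],
    [[0,0,0],[0,0,40],1],
    [[0,0,0],[0,0,40],1],
    [[0,0,0],[0,0,25],1],
    [[0,0,0],[0,0,5],1],
    [[0,0,0],[0,0,0],1],
  ],
)

```text
t: 13.3
eef_pos: [0.6168, 0.2245, 0.3787]
ee_rot: [-3.141, 0.002, -1.791]
force: [0.6, 0.1, -3.0]
width: 0.0152
```

Emit:
arm_command(
  targets=[
    [[0,0,-0.05],[-5,-20,0],1],
    [[0,0,-0.1],[-10,-40,0],1],
    [[0,0,-0.1],[-10,-45,0],1],
    [[0,0,-0.1],[-10,-45,0],1],
    [[0,0,-0.1],[-10,-45,0],1],
    [[0,0,-0.1],[-10,-35,0],1],
    [[0,0,-0.07],[-5.5,-20,0],1],
    [[0,0,0],[0,-6,0],1],
  ],
)

```text
t: 14.1
eef_pos: [0.5546, -0.0341, 0.3762]
ee_rot: [3.14, -0.003, -2.416]
force: [0.1, 0.0, -1.5]
width: 0.0157
```

Emit:
arm_command(
  targets=[
    [[0,0,0],[0,0,0],1],
    [[0,0,0],[0,0,0],1],
    [[0,0,0],[0,0,0],1],
  ],
)

```text
t: 14.4
eef_pos: [0.5566, -0.0307, 0.3772]
ee_rot: [3.141, -0.001, -2.409]
force: [0.5, 0.9, -1.3]
width: 0.0157
```

```bash
python3 -c "
from w import *
s=shot('w7')
from h import *
p,P=cloud('w7.npz')
c=(.556,-.031)
m=sel(P,c,.075,.15,.18);q=P[m];print('capside',len(q),circ(q[:,:2],.055).round(4))
m=sel(P,c,.08,.19,.2);print('flat',m.sum(),edge_circle(P,c,.08,.19,.2,.055)[1:3])
for a,b in((.066,.077),(.0,.066)):
  m=sel(P,c,.07,a,b);print(m.sum());
  if m.sum()>20: print(edge_circle(P,c,.07,a,b,.055)[1],circ(P[m][:,:2],.055))
"
```

```text
14.4 [ 0.5566 -0.0307  0.3772] [ 1.7998e+02 -3.0000e-02 -1.3805e+02] q [ 0.3   0.19 -0.29 -0.   -1.09 -1.13] f [ 0.5  0.9 -1.3] w 0.0157
capside 391 [ 0.5583 -0.0308]
flat 9474 (array([ 0.55537976, -0.03394905]), (0.5577063598632812, -0.031236366271972658, 51.64745330810547))
581
[ 0.51935668 -0.06140246] [ 0.55838424 -0.02944029]
816
[ 0.5373107  -0.04782608] [ 0.55028532 -0.03580814]
```

View pics/w7.png

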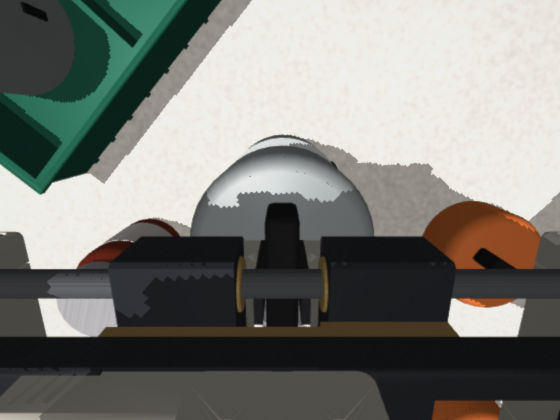

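Emit:
arm_command(
  targets=[
    [[0,0,0],[-1,-0.4,0],1],
    [[0,0,0],[0,0,-15],1],
    [[0,0,0],[0,0,-15],1],
    [[0,0,0],[0,0,-8],1],
    [[0,0,0],[0,0,-4],1],
    [[0,0,0],[0,0,-3],1],
    [[0,0,0],[0,0,0],1],
  ],
)

```text
t: 15.15
eef_pos: [0.5554, -0.0318, 0.3327]
ee_rot: [-3.142, -0.0, -2.411]
force: [0.4, 0.2, -1.0]
width: 0.0155
```

Emit:
arm_command(
  targets=[
    [[0,0,0],[0,0,-2],1],
    [[0,0,0],[0,0,-2],1],
    [[0,0,0],[0,0,-2],1],
    [[0,0,0],[0,0,-2],1],
    [[0,0,0],[0,0,0],1],
  ],
)

```text
t: 15.65
eef_pos: [0.5552, -0.0319, 0.3244]
ee_rot: [3.141, -0.0, -2.411]
force: [0.4, 0.2, -1.0]
width: 0.0158
```

Emit:
arm_command(
  targets=[
    [[0,0,0],[0,0,-2],1],
    [[0,0,0],[0,0,-2],1],
    [[0,0,0],[0,0,-2],1],
    [[0,0,0],[0,0,-1],1],
    [[0,0,0],[0,0,0],1],
  ],
)

```text
t: 16.15
eef_pos: [0.5553, -0.0319, 0.3174]
ee_rot: [3.141, -0.0, -2.411]
force: [-0.1, -0.3, -2.1]
width: 0.0156
```

Emit:
arm_command(
  targets=[
    [[0,0,0],[0,0,-1],1],
    [[0,0,0],[0,0,-1],1],
    [[0,0,0],[0,0,0],1],
  ],
)

```text
t: 16.45
eef_pos: [0.5553, -0.0319, 0.3155]
ee_rot: [3.141, -0.0, -2.411]
force: [-0.6, 0.2, -2.0]
width: 0.0159
```

Emit:
arm_command(
  targets=[
    [[0,0,0],[0,0,-1],1],
    [[0,0,0],[0,0,0],1],
  ],
)

```text
t: 16.65
eef_pos: [0.5554, -0.0319, 0.3146]
ee_rot: [-3.142, 0.0, -2.411]
force: [0.0, -0.3, -0.9]
width: 0.0157
```

Emit:
arm_command(
  targets=[
    [[0,0,0],[0,0,-0.7],1],
    [[0,0,0],[0,0,0],1],
  ],
)

```text
t: 16.85
eef_pos: [0.5554, -0.0319, 0.3146]
ee_rot: [-3.141, 0.0, -2.411]
force: [-1.4, 0.5, 4.7]
width: 0.0161
```

Emit:
arm_command(
  targets=[
    [[0,0,-0.05],[0,0,0],1],
    [[0,0,-0.1],[0,0,0],1],
    [[0,0,-0.1],[0,0,0],1],
    [[0,0,-0.1],[0,0,0],1],
    [[0,0,0],[0,0,0],1],
  ],
)

```text
t: 17.35
eef_pos: [0.5557, -0.0319, 0.3145]
ee_rot: [-3.141, 0.001, -2.762]
force: [0.8, 0.4, 2.9]
width: 0.0156
```

```bash
python3 -c "
from w import *
s=shot('w8');print(s['moment'])"
```

```text
17.35 [ 0.5557 -0.0319  0.3145] [-1.7997e+02  7.0000e-02 -1.5826e+02] q [ 0.29  0.24 -0.38  0.   -0.95 -1.49] f [0.8 0.4 2.9] w 0.0156
[ 0.04482264  0.10493149 -0.10489008]
```

Emit:
arm_command(
  targets=[
    [[0,0,-0.1],[0,0,0],1],
    [[0,0,-0.1],[0,0,0],1],
    [[0,0,-0.1],[0,0,0],1],
    [[0,0,-0.1],[0,0,0],1],
    [[0,0,-0.1],[0,0,0],1],
    [[0,0,-0.05],[0,0,0],1],
    [[0,0,0],[0,0,0],1],
  ],
)

```text
t: 18.1
eef_pos: [0.5557, -0.0318, 0.3146]
ee_rot: [3.141, 0.001, 2.975]
force: [0.2, -0.2, 5.2]
width: 0.0153
```

```bash
python3 -c "
from w import *
s=shot('w9');print(s['moment'])"
```

```text
18.1 [ 0.5557 -0.0318  0.3146] [1.7999e+02 8.0000e-02 1.7043e+02] q [ 0.29  0.24 -0.38  0.   -0.95 -2.03] f [ 0.2 -0.2  5.2] w 0.0153
[-0.06500853  0.04270788 -0.13007409]
```

Emit:
arm_command(
  targets=[
    [[0,0,-0.03],[0,0,0],1],
    [[0,0,-0.03],[0,0,0],1],
    [[0,0,-0.03],[0,0,0],1],
    [[0,0,-0.02],[0,0,0],1],
    [[0,0,0],[0,0,0],1],
  ],
)

```text
t: 18.65
eef_pos: [0.5556, -0.0318, 0.3145]
ee_rot: [3.141, 0.001, 2.866]
force: [0.1, -0.1, 6.0]
width: 0.0152
```

```bash
python3 -c "
from w import *
s=shot('w10');print(s['moment'])"
```

```text
18.65 [ 0.5556 -0.0318  0.3145] [1.7999e+02 5.0000e-02 1.6422e+02] q [ 0.29  0.24 -0.38  0.   -0.95 -2.14] f [ 0.1 -0.1  6. ] w 0.0152
[0.23550802 0.33913445 0.2039278 ]
```

Emit:
arm_command(
  targets=[
    [[0,0,-0.02],[0,0,0],1],
    [[0,0,-0.02],[0,0,0],1],
    [[0,0,0],[0,0,0],1],
  ],
)

```text
t: 19.0
eef_pos: [0.5555, -0.0318, 0.3145]
ee_rot: [3.141, 0.001, 2.826]
force: [-1.3, 1.0, 5.9]
width: 0.0157
```

```bash
python3 -c "
from w import *
s=shot('w11');print(s['moment'])"
```

```text
19.0 [ 0.5555 -0.0318  0.3145] [1.7998e+02 5.0000e-02 1.6193e+02] q [ 0.29  0.24 -0.38  0.   -0.95 -2.18] f [-1.3  1.   5.9] w 0.0157
[0.19404053 0.42660741 0.23885886]
```

Emit:
arm_command(
  targets=[
    [[0,0,-0.02],[0,0,0],1],
    [[0,0,-0.02],[0,0,0],1],
    [[0,0,0],[0,0,0],1],
  ],
)

```text
t: 19.35
eef_pos: [0.5555, -0.0318, 0.3145]
ee_rot: [3.141, 0.001, 2.786]
force: [-1.7, 0.7, 5.8]
width: 0.0153
```

```bash
python3 -c "
from w import *
s=shot('w12');print(s['moment'])"
```

```text
19.35 [ 0.5555 -0.0318  0.3145] [1.7998e+02 5.0000e-02 1.5964e+02] q [ 0.29  0.24 -0.38  0.   -0.95 -2.22] f [-1.7  0.7  5.8] w 0.0153
[0.20360569 0.41309641 0.19940231]
```

View pics/w12.png

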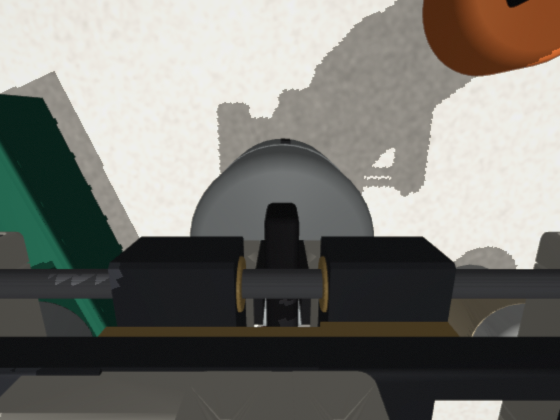

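```bash
python3 -c "
import cv2,numpy as np
a=[cv2.imread(f'pics/w{i}.png')[120:240,190:390] for i in (9,10,12)]
b=np.vstack([cv2.resize(x,(600,198*1),interpolation=cv2.INTER_CUBIC) if 0 else cv2.resize(x,(333,200),interpolation=cv2.INTER_CUBIC) for x in a]);cv2.imwrite('pics/cmp.png',b)"
```

```text
(no output)
```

View pics/cmp.png

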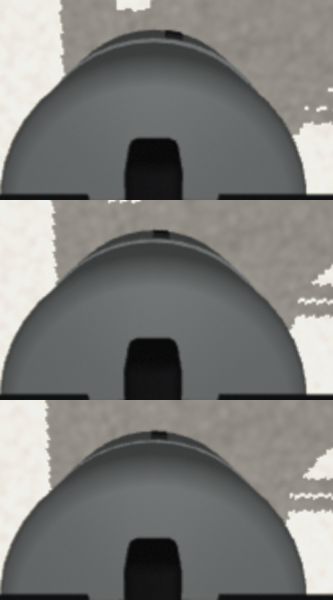

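```bash
python3 -c "
import cv2,numpy as np
for i in (8,9,10,11,12):
    z=np.load(f'w{i}.npz');g=z['p'].astype(int).sum(2);d=z['d']
    r=g[132:150,255:330]
    m=r<np.percentile(r,50)*0.55
    v,u=np.nonzero(m)
    print(i,m.sum(),np.median(r),u.mean()+255 if len(u) else 0,u.min()+255,u.max()+255,v.min()+132,v.max()+132,np.median(d[132:150,255:330][m]))
    if i in(10,12):print(g[136:146,274:298])
    b=g[205:225,255:310]<130;print('bar',np.nonzero(b)[1].mean()+255)
"
```

```text
8 327 421.0 285.2201834862385 255 316 139 149 0.23397414
bar 281.868378812199
9 363 405.0 283.5261707988981 255 316 138 149 0.22581959
bar 281.8704
10 366 406.0 282.90710382513663 255 315 138 149 0.22608887
[[421 420 421 423 423 426 426 427 416 420 421 422 423 424 427 428 431 434
  438 438 440 437 431 424]
 [406 398 399 402 405 405 401 391 339 365 379 382 382 385 385 389 396 424
  438 441 438 437 432 427]
 [343 304 297 297 298 294 263 226 152 134 138 141 142 143 168 176 208 356
  401 410 415 422 426 425]
 [205 196 195 194 196 193 186 156  92  55  47  50  47  51  50  57  75 161
  240 261 298 342 381 392]
 [179 180 180 181 184 181 181 158 111  91  93  88  87  88  82  76  79 109
  169 188 194 205 218 255]
 [181 184 184 183 181 183 178 159 114  96  95  96  97  94  92  91  96 118
  166 179 180 182 181 187]
 [193 194 193 194 191 195 193 166 144 140 144 141 140 132 123 116 109 129
  171 184 182 182 182 184]
 [244 247 249 247 247 247 247 251 245 251 254 253 253 238 223 210 193 191
  208 214 206 196 193 186]
 [328 327 323 321 316 315 316 315 315 318 321 324 323 322 326 328 325 307
  301 300 2
[... 613 characters left out ...]
109  79  79  81 102 111 110 109 139 265 300
  330 339 368 384 399 411]
 [187 181 178 180 178 177 137  87  67  65  61  56  57  57  58  69 133 184
  202 204 215 252 318 346]
 [181 182 180 182 182 175 148 106  91  90  88  88  94  89  89  91 130 171
  179 181 181 185 202 209]
 [184 184 184 184 181 180 148 109 101 100 102 103  98  97  97  99 135 171
  181 182 180 182 181 181]
 [205 205 202 202 204 208 190 169 165 162 177 180 166 156 144 135 154 185
  186 185 186 181 185 181]
 [272 271 263 260 260 274 280 280 280 283 308 314 293 275 257 235 232 241
  229 224 215 211 206 195]
 [306 304 286 274 256 251 250 250 251 254 275 285 282 282 299 304 305 311
  308 305 291 287 273 255]]
bar 281.37399678972713
```

Emit:
arm_command(
  targets=[
    [[0,0,-0.03],[0,0,0],1],
    [[0,0,-0.03],[0,0,0],1],
    [[0,0,-0.03],[0,0,0],1],
    [[0,0,0],[0,0,0],1],
  ],
)

```text
t: 19.8
eef_pos: [0.5556, -0.0317, 0.3146]
ee_rot: [3.141, 0.001, 2.696]
force: [-1.2, 0.7, 5.7]
width: 0.0153
```

```bash
python3 -c "
from w import *
s=shot('w13');print(s['moment'])
for i in (9,10,11,12,13):
    z=np.load(f'w{i}.npz');g=z['p'].astype(int).sum(2)
    # shell-dark rows 139..143: rib columns
    out=[]
    for r in range(138,144):
        row=g[r,270:305];k=np.where(row<130)[0]
        out.append((k.min()+270,k.max()+270) if len(k) else None)
    print(i,out)
"
```

```text
19.8 [ 0.5556 -0.0317  0.3146] [1.7997e+02 5.0000e-02 1.5446e+02] q [ 0.29  0.24 -0.38  0.   -0.95 -2.31] f [-1.2  0.7  5.7] w 0.0153
[0.24276978 0.3394003  0.177782  ]
9 [None, (np.int64(289), np.int64(295)), (np.int64(289), np.int64(298)), (np.int64(289), np.int64(299)), (np.int64(291), np.int64(299)), (np.int64(298), np.int64(298))]
10 [None, (np.int64(282), np.int64(290)), (np.int64(282), np.int64(291)), (np.int64(282), np.int64(291)), (np.int64(288), np.int64(291)), None]
11 [None, (np.int64(281), np.int64(289)), (np.int64(281), np.int64(290)), (np.int64(281), np.int64(290)), (np.int64(281), np.int64(290)), None]
12 [None, (np.int64(281), np.int64(288)), (np.int64(281), np.int64(289)), (np.int64(281), np.int64(289)), (np.int64(281), np.int64(289)), None]
13 [None, None, (np.int64(280), np.int64(288)), (np.int64(280), np.int64(289)), (np.int64(280), np.int64(288)), (np.int64(280), np.int64(288))]
```

Emit:
arm_command(
  targets=[
    [[0,0,0],[0,0,0.8],1],
    [[0,0,0],[0,0,0.8],1],
    [[0,0,0],[0,0,0],1],
    [[0,0,0],[0,0,0],1],
  ],
)

```text
t: 20.25
eef_pos: [0.5551, -0.0319, 0.3151]
ee_rot: [-3.141, -0.001, 2.693]
force: [-0.0, 0.6, -1.5]
width: 0.0157
```

```bash
cat > rib.py <<'E'
from w import *
import sys
def rib(i):
    z=np.load(f'{i}.npz');g=z['p'].astype(int).sum(2);out=[]
    for r in range(137,146):
        row=g[r,262:305];k=np.where(row<130)[0]
        out.append((int(k.min()+262),int(k.max()+262)) if len(k) else None)
    print(i,out)
if __name__=='__main__':
    s=shot(sys.argv[1]);print(s['moment'].round(2));rib(sys.argv[1])
E
python3 rib.py w14
```

```text
20.25 [ 0.5551 -0.0319  0.3151] [-1.7998e+02 -5.0000e-02  1.5429e+02] q [ 0.29  0.24 -0.37 -0.   -0.96 -2.31] f [-0.   0.6 -1.5] w 0.0157
[ 0.12 -0.02  0.09]
w14 [None, None, None, None, (280, 289), (280, 289), (280, 289), (281, 289), (288, 288)]
```

Emit:
arm_command(
  targets=[
    [[0,0,-0.03],[0,0,0],1],
    [[0,0,-0.03],[0,0,0],1],
    [[0,0,0],[0,0,0],1],
  ],
)

```text
t: 20.6
eef_pos: [0.5551, -0.0319, 0.3152]
ee_rot: [-3.141, -0.001, 2.632]
force: [-0.7, -0.9, -2.6]
width: 0.0157
```

```bash
python3 rib.py w15
```

```text
20.6 [ 0.5551 -0.0319  0.3152] [-1.7997e+02 -4.0000e-02  1.5081e+02] q [ 0.29  0.24 -0.37 -0.   -0.96 -2.37] f [-0.7 -0.9 -2.6] w 0.0157
[-0.04  0.15  0.05]
w15 [None, None, None, None, (280, 289), (280, 289), (280, 289), (280, 289), (288, 289)]
```

Run:
```python
from h import *
for f,yaw in(('w12',159.64),('w15',150.81)):
    z=np.load(f+'.npz');p,P=cloud(z);c=np.array([.5555,-.0318])
    R=Ro.from_euler('xyz',z['orientation']).as_matrix();m=z['mtx']
    # cap flat/side & shell side
    for nm,a,b in(('capside',.085,.12),('shell',.015,.068)):
        k=sel(P,c,.062,a,b);k[:, :150]=0;k[:,420:]=0;k[225:]=0
        q=P[k];print(f,nm,k.sum(),circ(q[:,:2],.055).round(4))
    k=sel(P,c,.05,.15,.17);k[225:]=0;print('bar',k.sum(),axis_rect(P[k][:,:2]))
    g=z['p'].astype(int).sum(2);k=(g<130);k[:138]=0;k[145:]=0;k[:,:275]=0;k[:,300:]=0
    q=P[k];print('rib',k.sum(),np.median(q,0).round(4),'z',q[:,2].min(),q[:,2].max())
```

```text
w12 capside 531 [ 0.5575 -0.0325]
w12 shell 263 [ 0.5567 -0.0319]
bar 437 ((530.5191040039062, -22.681987762451172), (15.794929504394531, 3.793757677078247), 70.60198211669922)
rib 35 [ 0.5043 -0.0101  0.069 ] z 0.05375122234467555 0.07137963631773062
w15 capside 464 [ 0.5567 -0.0328]
w15 shell 273 [ 0.557  -0.0323]
bar 447 ((531.64306640625, -18.80783462524414), (15.739838600158691, 3.8618099689483643), 61.7620735168457)
rib 40 [ 0.5084 -0.0033  0.0694] z 0.05945266607183197 0.07083961775671571
```

Emit:
arm_command(
  targets=[
    [[0,0,0],[0,0,-1.5],1],
    [[0,0,0],[0,0,-1.2],1],
    [[0,0,-0.03],[0,0,0],1],
    [[0,0,-0.03],[0,0,0],1],
    [[0,0,-0.03],[0,0,0],1],
    [[0,0,0],[0,0,0],1],
  ],
)

```text
t: 21.25
eef_pos: [0.556, -0.0318, 0.3145]
ee_rot: [3.14, 0.002, 2.543]
force: [-1.7, -0.3, 8.3]
width: 0.0153
```

```bash
python3 rib.py w16
```

```text
21.25 [ 0.556  -0.0318  0.3145] [1.7992e+02 1.4000e-01 1.4573e+02] q [ 0.29  0.24 -0.38  0.   -0.95 -2.46] f [-1.7 -0.3  8.3] w 0.0153
[0.19 0.72 0.21]
w16 [None, None, None, (280, 287), (279, 288), (280, 288), (280, 288), (280, 288), None]
```

Emit:
arm_command(
  targets=[
    [[0,0,0],[0,0,2],1],
    [[0,0,0],[0,0,2],1],
    [[0,0,0],[0,0,2],1],
    [[0,0,0],[0,0,3],1],
    [[0,0,0],[0,0,3],1],
    [[0,0,0],[0,0,3],1],
    [[0,0,0],[0,0,0],1],
  ],
  squeeze=60,
)

```text
t: 22.0
eef_pos: [0.5555, -0.0318, 0.3282]
ee_rot: [3.141, 0.0, 2.542]
force: [0.2, -0.1, -7.3]
width: 0.0158
```

```bash
python3 -c "
from w import *
s=shot('w17');shot('s17','scene')"
```

```text
22.0 [ 0.5555 -0.0318  0.3282] [1.7998e+02 2.0000e-02 1.4567e+02] q [ 0.29  0.23 -0.36  0.   -0.98 -2.46] f [ 0.2 -0.1 -7.3] w 0.0158
22.05 [ 0.5554 -0.0318  0.328 ] [1.7998e+02 1.0000e-02 1.4567e+02] q [ 0.29  0.23 -0.36 -0.   -0.98 -2.46] f [ 0.4 -0.7 -8. ] w 0.016
```

View pics/s17.png

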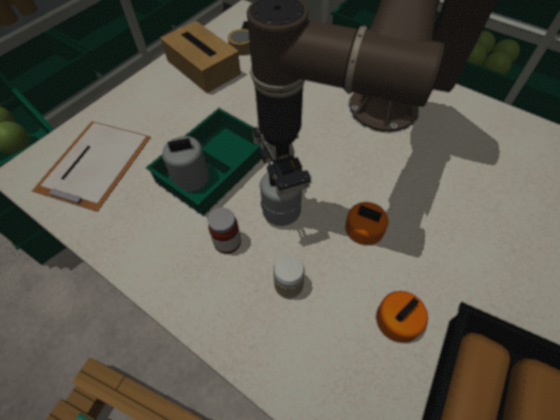

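Force −8 N: the whole canister hangs on the cap, so it is locked. Carrying it over to the crate.

Emit:
arm_command(
  targets=[
    [[0,0,0],[0,0,10],1],
    [[0,0,0],[0,0,20],1],
    [[0,0,0],[0,0,25],1],
    [[0,0,0],[0,0,20],1],
    [[0,0,0],[0,0,10],1],
    [[0,0,0],[0,0,5],1],
    [[0,0,0],[0,0,0],1],
  ],
)

```text
t: 22.8
eef_pos: [0.5552, -0.0319, 0.418]
ee_rot: [3.141, 0.0, 2.542]
force: [-0.2, 0.4, -8.2]
width: 0.0156
```

Emit:
arm_command(
  targets=[
    [[0,0,0],[-4,-12,0],1],
    [[0,0,0],[-9,-28,0],1],
    [[0,0,0],[-12,-38,0],1],
    [[0,0,0],[-12,-38,0],1],
    [[0,0,0],[-12,-38,0],1],
    [[0,0,0],[-12,-38,0],1],
    [[0,0,0],[-11,-36,0],1],
    [[0,0,0],[-8,-25,0],1],
  ],
)

```text
t: 23.6
eef_pos: [0.4738, -0.2871, 0.4166]
ee_rot: [-3.14, -0.002, 2.541]
force: [0.8, -0.7, -7.4]
width: 0.0158
```

Emit:
arm_command(
  targets=[
    [[0,0,0],[-4,-12,0],1],
    [[0,0,0],[-1,-4,0],1],
    [[0,0,0],[0,0,0],1],
    [[0,0,0],[0,0,0],1],
  ],
)

```text
t: 24.0
eef_pos: [0.4705, -0.3003, 0.4175]
ee_rot: [3.141, -0.001, 2.543]
force: [-0.3, 0.0, -6.9]
width: 0.0157
```

```bash
python3 -c "
from w import *
s=shot('w18');shot('t18','top');shot('s18','scene')
from h import *
for f in('w18','t18','s18'):
  p,P=cloud(f+'.npz')
  m=(P[...,2]>.064)&(P[...,2]<.082)&(P[...,0]>.35)&(P[...,0]<.75)&(P[...,1]<-.15)&(P[...,1]>-.45)&(p[...,1].astype(int)>p[...,0]*1.3)
  if m.sum()>20: print(f,'crate',m.sum(),axis_rect(P[m][:,:2]))
  m=sel(P,(.4705,-.3),.08,.11,.145);q=P[m]
  if m.sum()>20: print('can',len(q),circ(q[:,:2],.055))
"
```

```text
24.0 [ 0.4705 -0.3003  0.4175] [ 1.7999e+02 -4.0000e-02  1.4569e+02] q [-0.22  0.16 -0.23 -0.   -1.18 -1.95] f [-0.3  0.  -6.9] w 0.0157
24.05 [ 0.4706 -0.3002  0.4176] [ 1.7999e+02 -2.0000e-02  1.4572e+02] q [-0.22  0.16 -0.23 -0.   -1.18 -1.95] f [-0.1 -0.3 -6.9] w 0.0158
24.1 [ 0.4706 -0.3001  0.4178] [ 1.7999e+02 -1.0000e-02  1.4573e+02] q [-0.22  0.16 -0.23 -0.   -1.18 -1.95] f [-1.  -0.2 -6.7] w 0.0157
w18 crate 5307 ((545.69873046875, -302.50762939453125), (210.37811279296875, 310.3931579589844), 88.7514877319336)
can 146 [ 0.47331722 -0.30069626]
t18 crate 739 ((544.5546264648438, -303.7647399902344), (209.2961883544922, 308.5523376464844), 88.77352905273438)
s18 crate 932 ((546.8836669921875, -300.89031982421875), (211.45205688476562, 309.1446838378906), 88.60598754882812)
can 336 [ 0.47158406 -0.30056955]
```

View pics/s18.png

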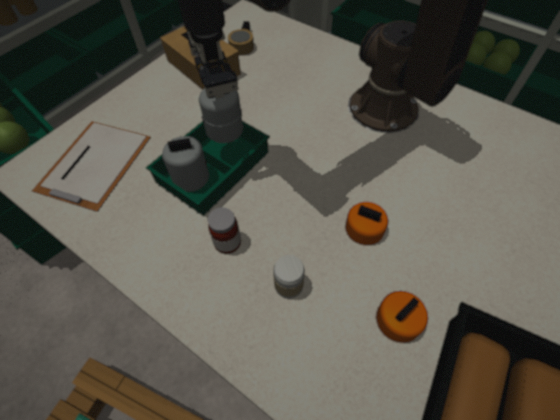

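View pics/w18.png

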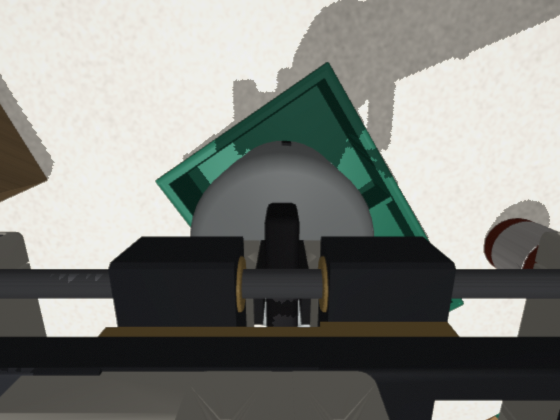

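Emit:
arm_command(
  targets=[
    [[0,0,0],[0,0,-8],1],
    [[0,0,0],[0,0,-18],1],
    [[0,0,0],[0,0,-20],1],
    [[0,0,0],[0,0,-20],1],
    [[0,0,0],[0,0,-14],1],
    [[0,0,0],[0,0,-6],1],
    [[0,0,0],[0,0,-3],1],
    [[0,0,0],[0,0,0],1],
  ],
)

```text
t: 24.95
eef_pos: [0.4706, -0.3008, 0.3289]
ee_rot: [-3.141, 0.0, 2.543]
force: [-0.3, -0.5, -7.6]
width: 0.0155
```

Emit:
arm_command(
  targets=[
    [[0,0,0],[0,0,-1.5],1],
    [[0,0,0],[0,0,-1.5],1],
    [[0,0,0],[0,0,-1],1],
    [[0,0,0],[0,0,0],1],
  ],
)

```text
t: 25.35
eef_pos: [0.4703, -0.3009, 0.3249]
ee_rot: [3.142, 0.0, 2.542]
force: [-0.0, -0.0, -6.5]
width: 0.0155
```

Emit:
arm_command(
  targets=[
    [[0,0,0],[0,0,-1],1],
    [[0,0,0],[0,0,-1],1],
    [[0,0,0],[0,0,0],1],
  ],
)

```text
t: 25.65
eef_pos: [0.4703, -0.3009, 0.3227]
ee_rot: [-3.142, -0.0, 2.542]
force: [-0.5, -1.5, -6.9]
width: 0.0159
```

Emit:
arm_command(
  targets=[
    [[0,0,0],[0,0,-0.7],1],
    [[0,0,0],[0,0,-0.7],1],
    [[0,0,0],[0,0,0],1],
  ],
)

```text
t: 25.95
eef_pos: [0.4705, -0.301, 0.3216]
ee_rot: [-3.142, 0.0, 2.542]
force: [0.0, -1.1, -6.6]
width: 0.0155
```

Emit:
arm_command(
  targets=[
    [[0,0,0],[0,0,-0.7],1],
    [[0,0,0],[0,0,-0.7],1],
    [[0,0,0],[0,0,0],1],
  ],
)

```text
t: 26.25
eef_pos: [0.4706, -0.301, 0.3206]
ee_rot: [3.141, 0.001, 2.543]
force: [-0.2, -0.3, -2.1]
width: 0.0157
```

Emit:
arm_command(
  targets=[
    [[0,0,0],[0,0,-0.7],1],
    [[0,0,0],[0,0,-0.5],1],
    [[0,0,0],[0,0,0],1],
  ],
)

```text
t: 26.55
eef_pos: [0.4705, -0.301, 0.3195]
ee_rot: [3.142, 0.001, 2.543]
force: [-1.1, 0.7, 4.8]
width: 0.0155
```

Emit:
arm_command(
  targets=[
    [[0,0,-0.03],[0,0,0],1],
    [[0,0,-0.03],[0,0,0],1],
    [[0,0,0],[0,0,0],1],
    [[0,0,0],[0,0,0],0.5],
    [[0,0,0],[0,0,0],0.5],
    [[0,0,0],[0,0,0],0.5],
    [[0,0,0],[0,0,0],0.5],
    [[0,0,0],[0,0,0],0.5],
  ],
)

```text
t: 27.35
eef_pos: [0.4703, -0.3009, 0.3187]
ee_rot: [-3.142, -0.0, 2.482]
force: [0.6, 0.3, -0.1]
width: 0.0433
```

Emit:
arm_command(
  targets=[
    [[0,0,0],[0,0,10],0.5],
    [[0,0,0],[0,0,25],0.5],
    [[0,0,0],[0,0,40],0.5],
    [[0,0,0],[0,0,30],0.5],
    [[0,0,0],[21,-14,5],0.5],
    [[0,0,0],[21,-14,0],0.5],
    [[0,0,0],[0,0,0],0.5],
    [[0,0,0],[0,0,0],0.5],
  ],
)

```text
t: 28.15
eef_pos: [0.5123, -0.329, 0.4288]
ee_rot: [-3.141, -0.001, 2.482]
force: [-0.1, 0.5, 0.2]
width: 0.0438
```

```bash
python3 -c "
from w import *
s=shot('w19');shot('t19','top');shot('s19','scene')
from h import *
p,P=cloud('w19.npz')
c=(.4705,-.301)
m=sel(P,c,.07,.13,.145);print('flat',edge_circle(P,c,.07,.13,.145,.055)[1:3],np.median(P[m][:,2]))
q=P[m];A=np.c_[q[:,:2],np.ones(len(q))];print('tilt',np.linalg.lstsq(A,q[:,2],rcond=None)[0])
m=sel(P,c,.05,.155,.18);print('bar',axis_rect(P[m][:,:2]),np.median(P[m][:,2]))
"
```

```text
28.15 [ 0.5123 -0.329   0.4288] [-1.7999e+02 -4.0000e-02  1.4221e+02] q [-0.25  0.24 -0.1  -0.   -1.23 -1.98] f [-0.1  0.5  0.2] w 0.0438
28.2 [ 0.512  -0.3288  0.4288] [-1.7999e+02 -4.0000e-02  1.4222e+02] q [-0.25  0.24 -0.1  -0.   -1.23 -1.98] f [ 1.6  0.7 -0.7] w 0.0441
28.25 [ 0.5118 -0.3286  0.4289] [-1.8000e+02 -3.0000e-02  1.4223e+02] q [-0.25  0.24 -0.11 -0.   -1.23 -1.98] f [-0.3  0.1 -0.1] w 0.044
flat (array([ 0.47057018, -0.30038457]), (0.4724735717773437, -0.30183905029296876, 52.76907730102539)) 0.13646576390492726
tilt [ 0.0032681  -0.00139893  0.13409935]
bar ((472.7801513671875, -302.2745361328125), (15.731668472290039, 59.59749984741211), 52.643455505371094) 0.16649751436879912
```

View pics/w19.png

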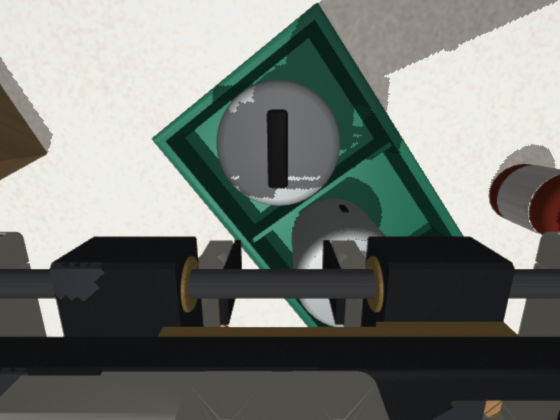

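View pics/s19.png

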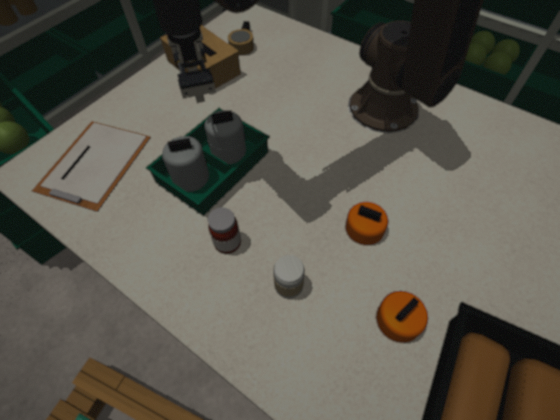

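Emit:
arm_command(
  targets=[
    [[0,0,0],[-30,25,0],0.5],
    [[0,0,0],[-30,25,0],0.5],
    [[0,0,0],[-20,10,0],0.5],
    [[0,0,0],[0,0,0],0.5],
    [[0,0,0],[0,0,0],0.5],
  ],
)

```text
t: 28.8
eef_pos: [0.4318, -0.2686, 0.4298]
ee_rot: [3.141, 0.002, 2.483]
force: [0.6, -1.0, -0.5]
width: 0.0439
```

```bash
python3 -c "
from w import *
s=shot('w20')
a=cv2.imread('pics/w20.png');cv2.imwrite('pics/w20c.png',cv2.resize(a[100:300,160:420],(780,600),interpolation=cv2.INTER_CUBIC))"
```

```text
28.8 [ 0.4318 -0.2686  0.4298] [1.7996e+02 1.0000e-01 1.4227e+02] q [-0.17  0.06 -0.31  0.   -1.19 -2.06] f [ 0.6 -1.  -0.5] w 0.0439
```

View pics/w20c.png

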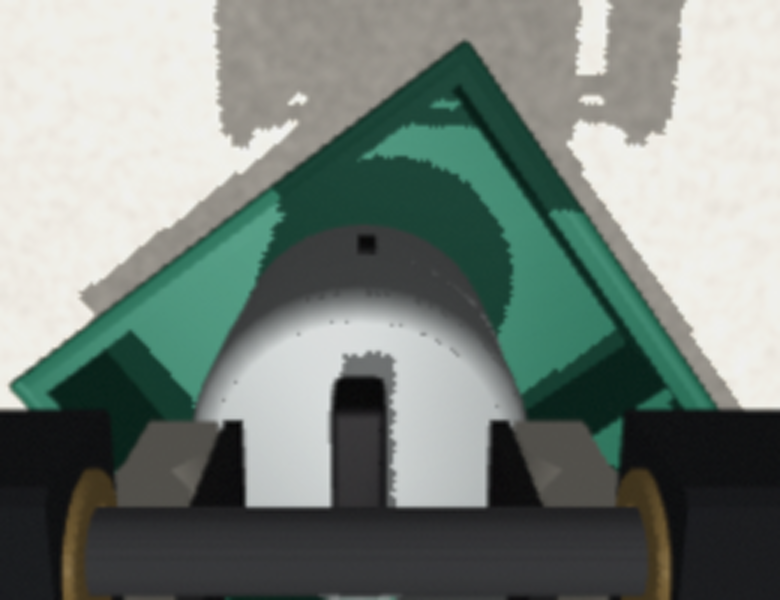

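Run:
```python
from h import *
z=np.load('w20.npz');p,P=cloud(z);c=np.array([.4725,-.302])
g=p.astype(int).sum(2)
T=np.radians(142.27);X=np.array([np.cos(T),np.sin(T)]);Y=np.array([np.sin(T),-np.cos(T)])
def loc(q): d=q[:,:2]-c; return np.c_[d@X,d@Y]*1000
k=sel(P,c,.07,.1,.128);k[240:]=0
print('cap',circ(loc(P[k])/1000,.055)*1000,k.sum())
k=sel(P,c,.075,.02,.074);k[240:]=0
print('shell',circ(loc(P[k])/1000,.055)*1000,k.sum())
k=sel(P,c,.05,.16,.175);k[266:]=0
r=cv2.minAreaRect(loc(P[k]).astype(np.float32));print('bar',r,P[k][:,2].mean())
k=np.zeros(g.shape,bool);k[176:186,275:290]=g[176:186,275:290]<110
q=P[k];print('rib',k.sum(),loc(q).mean(0),q[:,2].mean(),loc(q).min(0),loc(q).max(0))
print(g[176:188,274:292])
```

```text
cap [-0.3995066   0.11166712] 744
shell [-0.37806781  0.75607105] 577
bar ((16.70650863647461, 0.10573387145996094), (27.68183135986328, 15.359391212463379), 0.13273954391479492) 0.16606651669862435
rib 33 [56.38000208  2.41416841] 0.06285759124035094 [54.33882704 -0.51665512] [57.07177934  5.19144393]
[[179 180 178 180 178 175 178 178 175 178 178 177 175 176 178 177 173 170]
 [178 178 178 180 178 170 165 167 166 166 166 175 178 178 178 178 178 177]
 [178 178 180 180 176 125 106 101 104 104 113 158 176 178 179 178 181 180]
 [181 181 183 180 174  98  45  41  39  41  59 134 171 182 181 181 177 181]
 [181 182 184 181 175  95  36  28  30  29  50 131 174 179 181 181 181 181]
 [184 181 181 181 173  95  43  38  33  31  50 128 174 184 182 181 183 181]
 [184 181 182 181 172 100  57  51  48  52  63 122 169 181 181 181 182 181]
 [182 183 179 184 177 115  87  85  83  80  88 144 172 180 184 181 181 181]
 [182 182 181 183 176 140 127 123 122 111 114 153 176 181 181 181 181 182]
 [181 179 181 181 183 178 177 178 174 175 175 180 182 182 181 181 181 183]
 [183 182 181 181 183 183 184 182 183 184 184 181 181 183 181 181 180 182]
 [182 182 183 185 185 184 184 184 185 187 183 185 184 184 184 184 181 184]]
```

Run:
```python
from w import *
shot('t21','top');shot('s21','scene')
from h import *
for f in('top0','t21','scene0','s21'):
    p,P=cloud(f+'.npz')
    o=[f]
    for c,r,a,b in(((.717,.107),.06,.1,.14),((.712,-.094),.06,.1,.14),((.618,-.327),.05,.155,.18)):
        q=P[sel(P,c,r,a,b)]; o.append((q[:,:2].mean(0).round(4).tolist(),len(q)) if len(q) else None)
    print(o)
job_done()
```

```text
28.85 [ 0.4324 -0.2688  0.4295] [1.7997e+02 8.0000e-02 1.4225e+02] q [-0.17  0.07 -0.31  0.   -1.19 -2.06] f [-0.3 -0.2 -0.2] w 0.0437
28.9 [ 0.4326 -0.269   0.4292] [1.7999e+02 4.0000e-02 1.4224e+02] q [-0.17  0.07 -0.31  0.   -1.19 -2.06] f [-0.  -0.2  0.4] w 0.0435
['top0', ([0.7226, 0.1097], 532), ([0.7176, -0.0963], 565), ([0.6184, -0.3262], 171)]
['t21', ([0.7229, 0.1096], 530), ([0.7174, -0.0963], 574), ([0.6184, -0.3263], 171)]
['scene0', ([0.724, 0.1123], 640), ([0.7227, -0.0906], 611), ([0.6201, -0.3233], 157)]
['s21', ([0.7241, 0.1123], 645), ([0.7229, -0.0903], 627), ([0.6205, -0.3235], 162)]
the job is handed in; nothing more can be done
```

The meal canister is packed and closed, and it stands upright in the free half of the crate. I handed the job in at about 29 s.

- **Pot:** I lowered it into the lower shell. The knob's top then read 118 mm, which is the seated height.
- **Upper shell:** I put the grey one on at about 60° and it went down to the shoulder. I then turned it clockwise until the lower shell turned along with it.
- **Locked:** When I lifted it, the wrist carried about 7–8 N, so the whole canister came up on the cap. I set it down in small steps, and the contact force peaked at about 5 N.
- **Standing in the crate:** The flat top is at 136.5 mm (137 expected) and the bar's top at 166.5 mm (167 expected). It is level and about centred in the free half.
- **Left alone:** The jar, the can and the packed canister read within about 0.5 mm of where they started.
- **Less certain:** In the last close-up, the lower shell's rib sat about 1.7° clockwise of the bar rather than exactly in line. I put this down to play and camera error, because the shell kept following the cap for more than 15° and the offset barely changed. I could not confirm that the cap is exactly on its stop.

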